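Lock the turntable's slotted nut with its pin

ROBOT

A 6-joint arm with a two-finger parallel gripper is mounted at the origin on a cart in front of the work surface, level with it; the furniture and walls round the work are solid. World frame = base frame: x ahead of the robot, y to its left, z up, the work surface at z = 0. Lengths are in m, angles in rad, forces in N, time in s.
With the tool pointing down it reaches from about 0.35 to 0.975 m from the base axis. Payload 4.9 kg.
Tool frame: the origin (TCP) lies midway between the tips of the shut fingers; the grasp point (between the pads) lies 19 mm behind it; z points along the fingers, y is the line along which they close (so a half turn about z gives the same grasp; the last joint's range is limited). The gripper opens to 85 mm and grips with 20 to 120 N. Pads are 22 mm wide; open, the fingers measure 114 mm over their backs; the gripper's body (76 mm by 85 mm) begins 54 mm behind the grasp point. The pads swing forward as they close: fully open they stand 13 mm farther back than shut.
Start: joints at [1.133, 0.053, 1.613, -0, 1.476, -0.119], TCP at [0.196, 0.593, 0.231] pointing down, gripper open.
Joint ranges: [-3.01, 3.01], [-1.01, 2.22], [0.06, 2.58], [-1.02, 4.17], [0.09, 2.62], [-3.14, 3.14]. Speed limits (rad/s): [2.57, 2.57, 3.14, 3.14, 3.14, 3.14].

INTERFACE

Orientations are given as a unit quaternion [w, x, y, z].
In Python, from plant import state, grab_frame, job_done, cut_out, place_of gives the robot as it stands.
- The arm moves only by the tool jog_arm, never from a script. Its argument "motion" is text: rows parted by semicolons, each of 7 numbers parted by spaces: the opening in per cent of the stroke, from 0 (shut) to 100 (fully open), then the shift along the tool's x, y, z as a fraction of full scale, then the turn, a rotation vector about the tool's x, y, z as a fraction of full scale. A call has exactly 5 rows; each row is the pose to reach, as a shift and turn from the pose commanded when the call began, along the tool's axes at that moment; what a row does not reach only later rows make up. Full scale, the value 1, is 50 cm for a shift and 1.5 rad for a turn. A row lasts 1/8 s, in which the tool goes at most 62.5 mm and 10.7 degrees, less where a joint would pass 70% of its speed; a pose out of reach is approached as far as the arm can. A call with a number of a shift or a turn outside -1 to 1 is refused whole. A call with a gripper value outside its range is refused whole. The fingers move at their own pace and stop on an object; the grip force is fixed at half the most. Time passes only in rows, so rows that repeat a pose let the fingers close, or fill a call up. It gives the time, the measured TCP pose, the force, the opening and the grip force at its end, in the units of the state.
- state(): the state, without advancing time (a new reading comes with each control period).
- grab_frame(name): name is "scene" or "top" or "wrist"; returns a dict with "color" (420x560x3 uint8, red, green, blue), "range_z" (420x560 float32, m along the optical axis (not along the pixel's ray), 0 where there is no reading), "intrinsics" (3x3 intrinsics, pixels), "world_from_camera" (4x4, takes a point from camera to world coordinates). Camera axes: x right, y up, looking along -z (the intrinsics and any distortion apply to the point x, -y, -z); pixel columns grow to the right and rows downward; lengths in m; the calibration is good to about 2 mm. The wrist camera is an equidistant fisheye: a pixel r from the principal point sees the ray r / f radians off the axis. A picture is of the moment at which its call begins.
- job_done(): hands the job in; it is judged then, once.
Trained networks look in the newest picture that a camera, given by its name, has taken for a name from the list of things; names that differ only in an ending like _2 or _b are one class to them, and where a whole thing is asked for, a point or a joint stands for the part that bears it (a point fixed in the world has none). Each returns a list of dicts, best first, with "p" (0 to 1); they miss things now and then, are a little off and sometimes report something else, mostly with a low value. They report only what shows in the picture. A call takes as long as a camera call.
- cut_out(camera, thing): "pixels" (420x560 bool, what is visible of it).
- place_of(camera, thing): "at" ([x, y, z] in m, in world coordinates, good to about 4 mm: a listed point, or the origin of a listed thing).
The state is a dict: "time": time; "joint_pos": joint angles; "joint_vel": joint speeds; "joint_efforts": joint torques, N m; "tool_pos": TCP position; "tool_rot": TCP orientation; "contact_force": force on the tool from outside, world axes, zero at the start; "ft_torque": the same for the moment, N m; "gripper_width": opening from 0.0 (shut) to 1.0 (fully open); "grasp_force": force on a finger pad.
Only numpy, scipy, OpenCV 4.12 (cv2) and the standard library are available. Lean on these libraries where they do the work, as an engineer would, in place of code of your own. Each camera call takes 0.05 s, during which the arm holds its last target. There are 200 camera calls.

TASK

Tighten the big slotted nut on the display turntable clockwise until it goes tight, then turn it only a little further, not back to a looser slot, to the first place where one of its slots lines up with the hole through the stud. Take the locking pin out of its block and push it, shank first, from either side through the slot and the stud until its square grip is up against the nut, and let go; leave the other things on the table as they are.

Things in the scene. Friction and masses are not known exactly. Their poses are not given: they have to be found in the camera images.
- nut_mid (a point): steel castle nut on the stud of the round wooden turntable: hexagon 56 mm across flats, 22 mm high, topped by a 14 mm high crown with six slots. Point on the nut's axis, half-way up the hexagon (about 41 mm above the table). x points along one slot, square to a flat; z up. Clockwise from above tightens. Loose it turns with about 0.06 N m; once tight it takes about 0.8 N m and stays where left
- slot_floor (a point): on the nut's axis at the height of the slot floors (about 52 mm when tight), turning with the nut. x points along one slot; the slots, 12 mm wide, open above, follow every 60 degrees, each through the middle of a flat, so opposite slots form one straight channel. The nut starts 0.5 to 1.1 rad short of tight; nothing shows at which angle. It sinks 1.5 mm per rad
- nut_foot (a point): centre of the nut's underside, turning and sinking with it. It stands up to 1.7 mm above the collar's top while the nut is loose and meets it when the nut is tight
- collar_top (a point): centre of the top of the black springy collar (69 mm across, 5.5 mm thick) under the nut, 30 mm above the table at the start. The tight nut presses it down by 1.5 mm per rad of turn; its yaw has no meaning
- cross_hole (a point): centre of the oblong hole, 13 mm wide and 14 mm high (50 to 64 mm above the table), straight through the 24 mm thick fixed steel stud within the nut's crown; x (level) points along the hole, open at both ends, z up. The point is 57 mm above the table. Slots meet the hole every 60 degrees of turn: the first time 0.26 to 0.79 rad after the nut goes tight; the time after that is too tight
- stud_top (a point): middle of the stud's top, 70.5 mm above the table; axes as cross_hole. The crown of the tight nut ends about 66 mm above the table. The turntable's plate under it is 130 mm across, 24 mm high and fixed
- pin_grip (a point): centre of the square grip (30 mm long, 12 x 12 mm) of the loose steel locking pin, about 60 g. x points from grip to tip; beyond the grip's front face, 15 mm ahead of this point, follows a round-tipped shank 8 mm thick, 66 mm long, flush with the grip's underside (its axis 2 mm under the grip's). It starts level, grip hidden in the block's roofed pocket, shank sticking out
- pin_seat (a point): point on the axis of the pin's shank, 28 mm ahead of the grip's front face (43 mm ahead of and 2 mm below pin_grip), x towards the tip; when the pin is home it lies at the middle of the stud's hole
- pin_block: fixed wooden block 44 x 44 mm, 46 mm high, holding the pin; origin under its middle. Its pocket (16 mm wide and high, 36 mm deep, floor at 20 mm) opens towards its -x; a level lip 14 mm wide, 20 mm high runs 23 mm out under the shank, which is free from 25 mm ahead of the grip's front face. The pin draws straight out along -x and is clear after 36 mm
- jar: bystander: closed glass jar of white powder, 44 mm wide, 70 mm high; origin under its centre
- dish: bystander: small round glass dish, 55 mm wide, 19 mm high; origin under its centre
- loupe: bystander: magnifying glass with wooden handle, 133 mm long, lying flat
- sieve: bystander: wooden hoop sieve, 92 mm wide, 30 mm high; origin under its centre
- rock_brown: bystander: small brown rock, 60 mm long, 24 mm high
- lock_pin: the pin as a whole: same axes as pin_grip; origin at the middle of the lower edge of the grip's front face

How it is judged:
On the way:
1. the nut is tight: it bears on the collar and has pressed it down a little (distance of collar_top from where it was at the start of the episode above 0.0002 m and z of nut_foot in the frame of collar_top below 0.0005 m), for 0.2 s.
At the end, for the whole second after the job is handed in: the nut is tight on the collar (collar pressed down more than 0.2 mm, nut not backed off by more than 0.3 mm, which is 0.2 rad), and the pin lies at rest through the nut's slots and the stud's hole, along the hole within 0.2 rad, its seat point within 7 mm of the hole's centre (distance of collar_top from where it was at the start of the episode above 0.0002 m and z of nut_foot in the frame of collar_top below 0.0003 m and distance between pin_seat and cross_hole below 0.007 m and angle between the x axis of pin_seat and the x axis of cross_hole, either way round below 0.2 rad and linear speed of lock_pin below 0.02 m/s); the robot touches nothing.
It fails at once if the nut is overtightened: turned past the first slot by far (collar pressed down more than 1.65 mm, 1.1 rad past tight) (distance of collar_top from where it was at the start of the episode above 0.00165 m).
It fails at once if a bystander is moved by more than 30 mm (distance of any of jar, dish, loupe, sieve, rock_brown from where it was at the start of the episode above 0.03 m).
It also fails if it takes over 59 s, if anything falls off the work surface, if the arm or the gripper's body presses on something with over 40 N, if the wrist force passes 120 N, or if a joint passes its speed limit or range.

## Working session

There is one attempt and no reset: what is moved stays moved. The work goes in short steps, Python scripts to look and compute and a tool call to move; the robot and the scene stay as the last step left them, time stands still between calls to the robot, and variables do not carry over. Pictures are saved under pics/ and viewed, at most 10 in all, crops included, and the job is handed in when it is done.

Besides the shell and the picture viewer there is one more tool, called in YAML: its name, and indented under it one key for each argument. jog_arm: Moves the arm, as the interface text tells. Shift numbers are shares of 50 cm and turn numbers shares of 1.5 rad, none past 1 either way. Its arguments: {"type":"object","properties":{"motion":{"type":"string"}},"required":["motion"]}

```bash
mkdir -p pics; ls; python3 - <<'E'
from plant import *
import cv2,numpy as np
s=state();print(s)
for c in("scene","top"):
    f=grab_frame(c);cv2.imwrite(f"pics/{c}0.png",f["color"][:,:,::-1])
    print(c,f["intrinsics"].tolist(),np.round(f["world_from_camera"],3).tolist())
    for t in["nut_mid","slot_floor","cross_hole","stud_top","collar_top","pin_grip","pin_seat","pin_block","jar","dish","loupe","sieve","rock_brown","lock_pin"]:
        r=place_of(c,t);print(t,[(np.round(q["at"],4).tolist(),round(q["p"],2)) for q in r[:2]])
print(state()["time"])
E
```

```text
pics
{'time': 0.0, 'joint_pos': array([ 1.13296551e+00,  5.33457404e-02,  1.61431299e+00,  3.75678959e-05,
        1.47602619e+00, -1.18995082e-01]), 'joint_vel': array([ 0.00029959, -0.00054416,  0.00059887, -0.00114336,  0.00225916,
        0.00078311]), 'joint_efforts': array([-1.51413307e-03, -3.93692958e+01, -3.70175385e+01, -2.24643218e-04,
        7.30826476e-03,  3.88840746e-06]), 'tool_pos': array([0.19562786, 0.59292385, 0.23005859]), 'tool_rot': array([-3.05487091e-04,  1.58745172e-01,  9.87319034e-01, -1.00071242e-03]), 'contact_force': array([ 0.20658479,  0.32080355, -0.20985962]), 'ft_torque': array([-0.03164656, -0.01235166,  0.08350109]), 'grasp_force': 0.0, 'gripper_width': 1.003632369390793}
scene [[459.3485969126269, 0.0, 280.99588249549294], [0.0, 459.3485969126269, 217.72164893947198], [0.0, 0.0, 1.0]] [[0.773, 0.299, -0.56, -0.068], [-0.634, 0.397, -0.664, -0.591], [0.024, 0.868, 0.496, 0.623], [0.0, 0.0, 0.0, 1.0]]
nut_mid [([0.5384, -0.0186, 0.0413], 0.63)]
slot_floor [([0.5371, -0.0234, 0.0543], 0.97), ([0.5398, -0.0191, 0.0404], 0.68)]
cross_hole [([0.5364,
[... 854 characters left out ...]
, 0.0, 1.0]]
nut_mid [([0.5377, -0.0194, 0.0438], 0.91)]
slot_floor [([0.5349, -0.0133, 0.0541], 0.6), ([0.526, -0.1776, -0.0044], 0.31)]
cross_hole [([0.5365, -0.0213, 0.0572], 0.56)]
stud_top [([0.4414, 0.2884, 0.0232], 0.74), ([0.5377, -0.0166, 0.0722], 0.67)]
collar_top [([0.5377, -0.017, 0.0313], 0.83)]
pin_grip [([0.4881, 0.2965, 0.0255], 0.55)]
pin_seat [([0.4424, 0.2878, 0.0239], 0.66)]
pin_block []
jar [([0.7108, 0.2851, -0.0034], 0.7), ([0.6558, 0.4208, 0.0019], 0.41)]
dish [([0.7043, 0.1094, 0.0022], 0.94), ([0.4864, 0.3, 0.0285], 0.7)]
loupe [([0.3767, -0.1132, 0.0011], 0.82)]
sieve []
rock_brown [([0.5237, -0.1766, -0.0016], 0.58)]
lock_pin [([0.4733, 0.2972, 0.0186], 0.66)]
1.5
```

```bash
python3 - <<'E'
import cv2,numpy as np
s=cv2.imread("pics/scene0.png");t=cv2.imread("pics/top0.png")
a=cv2.resize(s,(400,300));b=cv2.resize(t,(400,300))
f=np.load if 0 else None
import plant
def px(c,p):
    K=c["intrinsics"];W=c["world_from_camera"];q=np.linalg.inv(W)@np.r_[p,1];return K[0,0]*q[0]/-q[2]+K[0,2],-K[1,1]*q[1]/-q[2]+K[1,2]
C={n:plant.grab_frame(n) for n in("scene","top")}
def crop(im,c,p,w=66):
    x,y=map(int,px(c,p));print(x,y);h=w*3//4;x=max(x,w);y=max(y,h);return cv2.resize(im[y-h//2*1-10:y+h//2,x-w//2:x+w//2],(400,300),interpolation=cv2.INTER_CUBIC)
n=[.5375,-.019,.055]
o=np.vstack([np.hstack([a,b]),np.hstack([crop(s,C["scene"],n),crop(t,C["top"],n)])])
cv2.imwrite("pics/c1.png",o)
E
```

```text
323 256
338 224
```

View pics/c1.png

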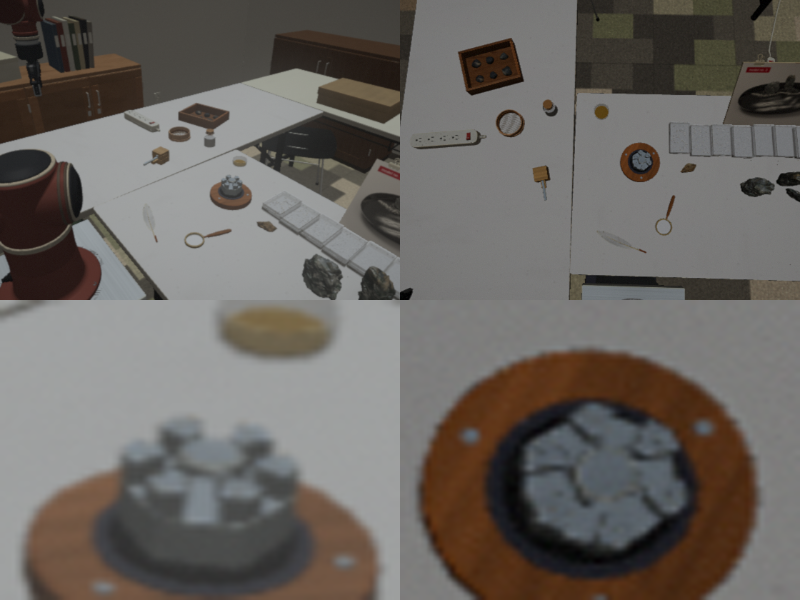

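```bash
cat > h.py <<'E'
from plant import *
import numpy as np, cv2
from scipy.spatial.transform import Rotation as Ro
def rot(): w,x,y,z=state()["tool_rot"]; return Ro.from_quat([x,y,z,w])
def down(yaw,tilt=0):  # yaw = world angle of tool y (closing line); tool z down
    y=np.array([np.cos(yaw),np.sin(yaw),0]);z=np.array([0,0,-1.]);x=np.cross(y,z)
    return Ro.from_matrix(np.c_[x,y,z])*Ro.from_rotvec([0,tilt,0])
def rel(p,R):
    R0=rot();d=R0.inv().apply(np.array(p)-state()["tool_pos"])/.5;r=(R0.inv()*R).as_rotvec()/1.5
    print("rel",np.round(d,4),np.round(r,4),"n rows",round(max(np.linalg.norm(d)*8,np.linalg.norm(r)*1.5/.187),1))
def yaw(): y=rot().apply([0,1,0]);return np.arctan2(y[1],y[0])
def cloud(f):
    K=f["intrinsics"];v,u=np.mgrid[:420,:560];z=f["range_z"];x=(u-K[0,2])/K[0,0];y=(v-K[1,2])/K[1,1]
    if f.get("fish"):
        r=np.hypot(x,y)+1e-9;k=np.tan(r)/r;x=x*k;y=y*k
    P=np.stack([x*z,-y*z,-z],-1);W=f["world_from_camera"];return P@W[:3,:3].T+W[:3,3]
def grab(n):
    f=grab_frame(n);f["fish"]=n=="wrist";return f
def proj(f,p):
    K=f["intrinsics"];q=(np.asarray(p)-f["world_from_camera"][:3,3])@f["world_from_camera"][:3,:3];x,y=q[...,0]/-q[...,2],-q[...,1]/-q[...,2]
    if f["fish"]:
        t=np.hypot(x,y)+1e-9;k=np.arctan(t)/t;x=x*k;y=y*k
    return np.stack([x*K[0,0]+K[0,2],y*K[1,1]+K[1,2]],-1)
E
python3 - <<'E'
from h import *
for c in("scene","top"):
    f=grab(c);P=cloud(f);m=cut_out(c,"lock_pin")
    for q in m[:1]:
        X=P[q["pixels"]];X=X[(abs(X[:,2]-.026)<.012)];mu=X.mean(0);l,V=np.linalg.eigh(np.cov(X[:,:2].T))
        print(c,q["p"],len(X),mu,V[:,1],np.arctan(V[1,1]/V[0,1]),X.min(0),X.max(0))
print(yaw(),np.pi)
p=[.425,.290,.14];
for a in(np.pi/2,-np.pi/2):rel(p,down(a+.14))
E
```

```text
1.2519629155811478 3.141592653589793
rel [-0.6254 -0.4328  0.1826] [-0.     -0.     -0.3059] n rows 6.3
rel [-0.6254 -0.4328  0.1826] [-0.      0.      1.7885] n rows 14.3
```

jog_arm:
  motion: "60 -0.1 -0.068 0.02 0 0 -0.06; 60 -0.2 -0.136 0.04 0 0 -0.12; 60 -0.3 -0.204 0.06 0 0 -0.18; 60 -0.4 -0.27 0.08 0 0 -0.25; 60 -0.5 -0.34 0.1 0 0 -0.306"

```text
time: 2.42
tool_pos: [0.381, 0.3522, 0.1813]
tool_rot: [0.0, -0.072, 0.997, 0.0]
contact_force: [0.5, 1.1, 0.3]
gripper_width: 0.598
grasp_force: 0.0
```

```bash
python3 - <<'E'
from h import *
f=grab("wrist");cv2.imwrite("pics/w1.png",f["color"][:,:,::-1]);print(f["intrinsics"].tolist(),f["world_from_camera"].round(4).tolist())
print(state()["tool_pos"],yaw())
for t in["pin_grip","pin_seat","lock_pin","pin_block"]:print(t,[(np.round(q["at"],4).tolist(),round(q["p"],2)) for q in place_of("wrist",t)[:2]])
P=cloud(f)
for q in cut_out("wrist","lock_pin")[:1]:
        X=P[q["pixels"]];X=X[(abs(X[:,2]-.026)<.012)];mu=X.mean(0);l,V=np.linalg.eigh(np.cov(X[:,:2].T))
        print(q["p"],len(X),mu,np.arctan(V[1,1]/V[0,1]),X.min(0),X.max(0))
rel([.425,.290,.14],down(np.pi/2+.14))
E
```

```text
[[325.19226210127806, 0.0, 279.43408834909366], [0.0, 325.19226210127806, 208.75261296886356], [0.0, 0.0, 1.0]] [[-0.1428, -0.9543, -0.2625, 0.3154], [0.9898, -0.1375, -0.0385, 0.3413], [0.0006, -0.2653, 0.9642, 0.324], [0.0, 0.0, 0.0, 1.0]]
[0.38416938 0.34666722 0.17962963] 1.7103539413902835
pin_grip []
pin_seat [([0.4387, 0.2897, 0.0228], 0.61)]
lock_pin []
pin_block [([0.4869, 0.3048, -0.0024], 0.96)]
0.57 331 [0.42515359 0.28641642 0.02708181] 0.22778046063157423 [0.40613371 0.27870059 0.02197696] [0.44542227 0.29403006 0.0304441 ]
rel [-0.0716 -0.1404  0.0833] [0.0004 0.0002 0.0004] n rows 1.4
```

View pics/w1.png

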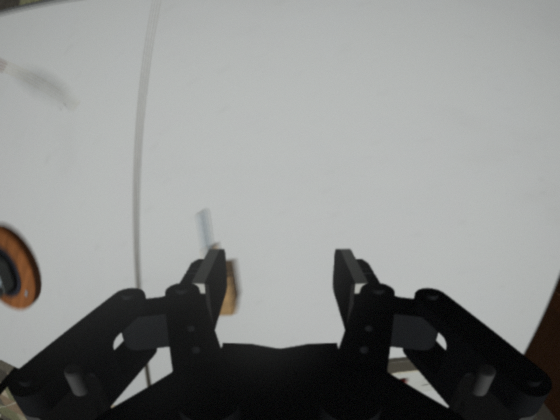

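jog_arm:
  motion: "60 -0.01 -0.1 0.05 0 0 -0.03; 60 -0.02 -0.147 0.1 0 0 -0.05; 60 -0.02 -0.147 0.1 0 0 -0.05; 60 -0.02 -0.147 0.1 0 0 -0.05; 60 -0.02 -0.147 0.1 0 0 -0.05"

```text
time: 3.35
tool_pos: [0.4006, 0.2839, 0.1328]
tool_rot: [0.001, -0.108, 0.994, 0.001]
contact_force: [0.4, 0.5, -0.4]
gripper_width: 0.601
grasp_force: 0.0
```

```bash
python3 - <<'E'
from h import *
f=grab("wrist");cv2.imwrite("pics/w2.png",f["color"][:,:,::-1])
print(state()["tool_pos"],yaw()-np.pi/2)
for t in["pin_seat","lock_pin","pin_block"]:print(t,[(np.round(q["at"],4).tolist(),round(q["p"],2)) for q in place_of("wrist",t)[:2]])
P=cloud(f)
for q in cut_out("wrist","lock_pin")[:1]:
        X=P[q["pixels"]];X=X[(abs(X[:,2]-.026)<.006)];mu=X.mean(0);l,V=np.linalg.eigh(np.cov(X[:,:2].T))
        print(q["p"],len(X),mu,np.arctan(V[1,1]/V[0,1]),l**.5,X.min(0),X.max(0))
m=(abs(P[...,2]-.046)<.004)&(abs(P[...,0]-.485)<.05)&(abs(P[...,1]-.3)<.05)
print(m.sum(),cv2.minAreaRect(P[m][:,:2].astype(np.float32)*1000))
c=f["color"][:,:,::-1].copy();cv2.imwrite("pics/w2c.png",cv2.resize(c[150:350,180:400],None,fx=2.7,fy=2.7))
E
```

```text
[0.40053301 0.28367316 0.13267393] 0.2167051030010585
pin_seat [([0.4407, 0.2932, 0.0232], 0.67)]
lock_pin [([0.4681, 0.2991, 0.0187], 0.95)]
pin_block [([0.4894, 0.3036, 0.0017], 0.89)]
0.72 750 [0.43930093 0.28896848 0.02735075] 0.22301397749566157 [0.00241897 0.02082067] [0.40582874 0.27846201 0.02046835] [0.47385638 0.30222679 0.03195304]
2307 ((489.4635009765625, 300.0955810546875), (45.07406997680664, 44.114158630371094), 12.068804740905762)
```

View pics/w2c.png

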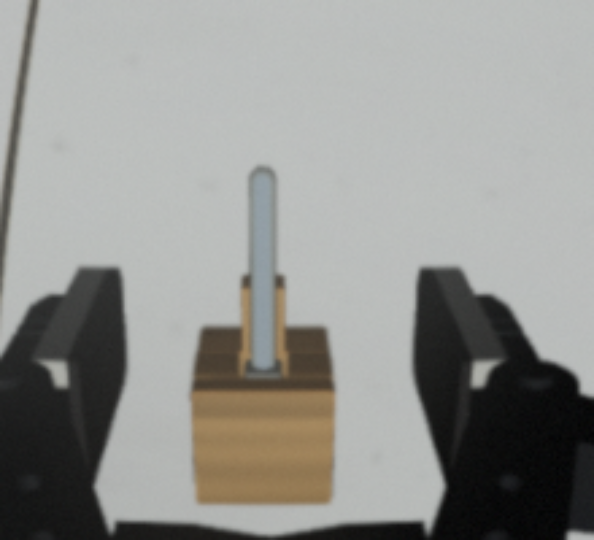

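```bash
python3 - <<'E'
from h import *
rel([.4175,.2842,.019],down(np.pi/2+.215))
E
```

```text
rel [-0.0341 -0.0047  0.2256] [0.0002 0.0005 0.0005] n rows 1.8
```

jog_arm:
  motion: "50 -0.034 -0.005 0.12 0 0 0; 40 -0.034 -0.005 0.224 0 0 0; 40 -0.034 -0.005 0.224 0 0 0; 0 -0.034 -0.005 0.224 0 0 0; 0 -0.034 -0.005 0.224 0 0 0"

```text
time: 4.22
tool_pos: [0.4194, 0.2846, 0.0224]
tool_rot: [0.003, -0.107, 0.994, 0.001]
contact_force: [-0.1, 0.0, 0.4]
gripper_width: 0.056
grasp_force: 58.7
```

jog_arm:
  motion: "0 0 0 0 0 0 0; 0 0 0 0 0 0 0; 0 0.04 0 0 0 0 0; 0 0.1 0 0 0 0 0; 0 0.12 0 0 0 0 0"

```text
time: 4.85
tool_pos: [0.3571, 0.2702, 0.0189]
tool_rot: [-0.001, -0.108, 0.994, -0.0]
contact_force: [-0.6, 0.1, -0.8]
gripper_width: 0.056
grasp_force: 58.8
```

jog_arm:
  motion: "0 0 0 -0.05 0 0 0; 0 -0.01 -0.08 -0.1 0 0 0; 0 -0.03 -0.18 -0.1 0 0 0; 0 -0.063 -0.3 -0.1 0 0 0; 0 -0.063 -0.3 -0.06 0 0 0"

```text
time: 5.48
tool_pos: [0.4253, 0.1277, 0.0513]
tool_rot: [0.003, -0.104, 0.995, -0.0]
contact_force: [0.1, 0.2, 0.1]
gripper_width: 0.055
grasp_force: 59.0
```

```bash
python3 - <<'E'
from h import *
f=grab("wrist");c=f["color"][:,:,::-1];cv2.imwrite("pics/w3.png",cv2.resize(c[130:350,150:410],None,fx=2.3,fy=2.3))
print(state()["tool_pos"],state()["gripper_width"])
P=cloud(f)
for q in cut_out("wrist","lock_pin")[:1]:
        X=P[q["pixels"]];mu=np.median(X,0);print(q["p"],len(X));
        u=np.array([-.977,-.215]);s=X[:,:2]@u
        for a in np.arange(s.min(),s.max(),.008):
            k=(s>=a)&(s<a+.008);print(round(a,3),k.sum(),np.median(X[k],0).round(4),np.percentile(X[k][:,2],90).round(4))
E
```

```text
[0.4212921  0.12863084 0.04718864] 0.056009822986088045
0.78 1327
-0.492 144 [0.4691 0.1358 0.0565] 0.0575
-0.484 166 [0.4625 0.1341 0.0566] 0.0574
-0.476 155 [0.4542 0.1326 0.0566] 0.0574
-0.468 149 [0.4467 0.1309 0.0567] 0.0575
-0.46 144 [0.4384 0.1292 0.0569] 0.0577
-0.452 158 [0.4306 0.1277 0.0568] 0.0577
-0.444 178 [0.4229 0.1261 0.057 ] 0.0644
-0.436 225 [0.415  0.1243 0.0562] 0.0578
  return _methods._mean(a, axis=axis, dtype=dtype,
  ret = um.true_divide(
Traceback (most recent call last):
IndexError: index -1 is out of bounds for axis 0 with size 0
```

View pics/w3.png

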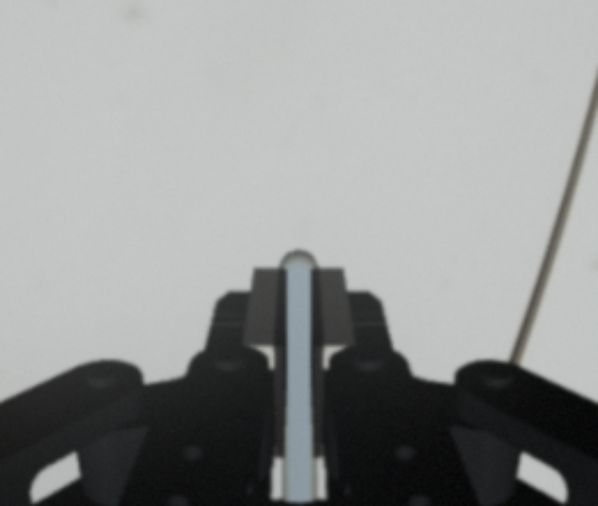

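jog_arm:
  motion: "0 0 0 0.05 0 0 0; 0 0 0 0.09 0 0 0; 0 0 0 0.09 0 0 0; 15 0 0 0.09 0 0 0; 30 0 0 0.09 0 0 0"

```text
time: 6.2
tool_pos: [0.4219, 0.1312, 0.0051]
tool_rot: [0.001, -0.108, 0.994, 0.0]
contact_force: [-0.7, -0.5, -0.0]
gripper_width: 0.298
grasp_force: 0.0
```

```bash
python3 - <<'E'
from h import *
print(state()["tool_pos"],yaw(),state()["joint_pos"])
# view pose: look at nut from -x side, camera behind the gripper
rel([.46,-.019,.16],down(np.pi/2))
E
```

```text
[0.42190656 0.13120506 0.00507375] 1.7866739173591322 [ 1.32769363e-01 -1.27233401e-01  2.19801631e+00 -6.10314303e-06
  1.06971239e+00 -1.65390168e+00]
rel [-0.0104 -0.3098 -0.3098] [0.     0.0007 0.1439] n rows 3.5
```

jog_arm:
  motion: "60 0 0 -0.1 0 0 0; 60 -0.003 -0.09 -0.18 0 0 0.05; 60 -0.006 -0.19 -0.24 0 0 0.1; 60 -0.01 -0.31 -0.28 0 0 0.144; 60 -0.01 -0.31 -0.28 0 0 0.144"

```text
time: 6.82
tool_pos: [0.4617, -0.0228, 0.1477]
tool_rot: [0.003, 0.003, 1.0, -0.001]
contact_force: [-0.1, 0.2, 0.4]
gripper_width: 0.602
grasp_force: 0.0
```

```bash
python3 - <<'E'
from h import *
f=grab("wrist");print(state()["tool_pos"])
for t in["nut_mid","slot_floor","stud_top","cross_hole","collar_top"]:print(t,[(np.round(q["at"],4).tolist(),round(q["p"],2)) for q in place_of("wrist",t)[:2]])
u,v=proj(f,np.array([.5375,-.019,.06])).astype(int);print(u,v)
c=f["color"][:,:,::-1];cv2.imwrite("pics/w4.png",cv2.resize(c[v-55:v+55,u-70:u+70],None,fx=5.4,fy=5.4,interpolation=cv2.INTER_CUBIC))
P=cloud(f)
for z,a,b,n in((.0705,.003,.02,"stud"),(.024,.003,.08,"plate")):
    m=(abs(P[...,2]-z)<a)&(np.hypot(P[...,0]-.5375,P[...,1]+.019)<b);X=P[m][:,:2].astype(np.float32)*1000
    print(n,m.sum(),np.median(P[m][:,2]),cv2.minEnclosingCircle(X))
m=(np.hypot(P[...,0]-.5375,P[...,1]+.019)<.035)&(P[...,2]>.056);print(np.histogram(P[m][:,2],bins=np.arange(.056,.08,.002)))
E
```

```text
[ 0.46042169 -0.02099189  0.14594793]
nut_mid [([0.5358, -0.0187, 0.0423], 0.73)]
slot_floor [([0.5379, -0.0179, 0.0546], 0.61)]
stud_top [([0.5375, -0.0192, 0.0662], 0.7)]
cross_hole [([0.5374, -0.0196, 0.0566], 0.97)]
collar_top [([0.5362, -0.0194, 0.0301], 0.74)]
286 300
stud 602 0.07022746354981883 ((537.39501953125, -18.765487670898438), 19.701669692993164)
plate 6454 0.024262751355638046 ((537.572265625, -19.708019256591797), 64.77163696289062)
(array([ 146,  141,  156,  142,  253, 1266,  261,  348,    5,    0,    0]), array([0.056, 0.058, 0.06 , 0.062, 0.064, 0.066, 0.068, 0.07 , 0.072,
       0.074, 0.076, 0.078]))
```

View pics/w4.png

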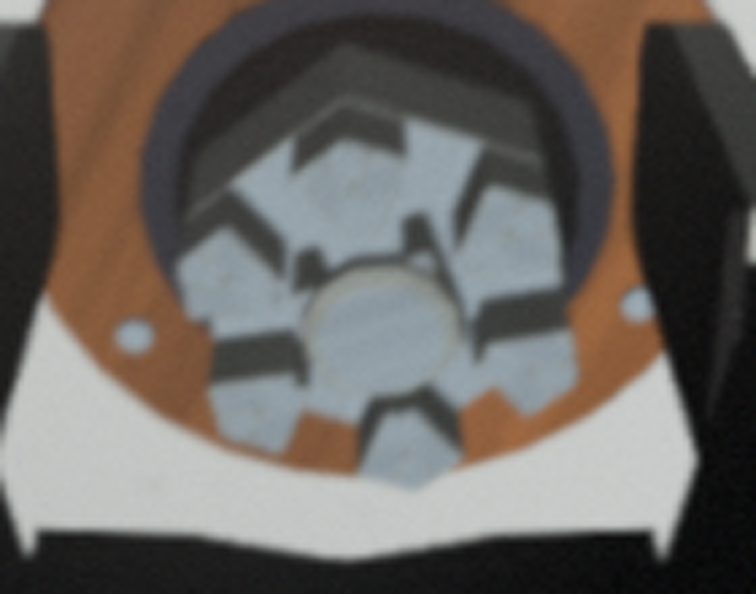

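```bash
cat >> h.py <<'E'
C=np.array([.5375,-.019])
def phase(f,z0=.064,z1=.0695):
    P=cloud(f);d=P[...,:2]-C;r=np.hypot(*np.moveaxis(d,-1,0));m=(P[...,2]>z0)&(P[...,2]<z1)&(r>.014)&(r<.027)
    a=np.arctan2(d[...,1],d[...,0])[m];h=np.histogram(a%(np.pi/3),bins=np.linspace(0,np.pi/3,13))[0]
    # weight per-sector equal
    s=0
    for k in range(6):
        q=a[((a//(np.pi/3))%6)==k]
        if len(q)>20:s+=np.exp(6j*q).sum()/len(q)
    return (np.angle(s)/6+np.pi/6)%(np.pi/3),h,m.sum(),np.median(P[...,2][m])
E
python3 - <<'E'
from h import *
for c in("wrist","top","scene"):print(c,phase(grab(c)))
print(state()["joint_pos"])
s,_,_,_=phase(grab("wrist"))
for k in range(-1,4):
    a=s+k*np.pi/3;print("yaw",a,"j6 approx",-.035-a);rel([C[0],C[1],.12],down(a))
E
```

```text
wrist (np.float64(0.6983634730949481), array([166, 170, 171, 164, 136,  36,   0,   0,   0,   0,  33, 130]), np.int64(1006), np.float64(0.06699144695006488))
top (np.float64(0.5235987755982988), array([0, 0, 0, 0, 0, 0, 0, 0, 0, 0, 0, 0]), np.int64(0), np.float64(nan))
scene (np.float64(0.6716069527859645), array([12, 13, 16, 19, 16,  6,  0,  1,  0,  1,  6, 19]), np.int64(109), np.float64(0.06763131990767879))
[-2.02533182e-01 -2.89787851e-01  2.07519645e+00  5.73516428e-05
  1.35723668e+00 -1.77436925e+00]
yaw -0.3470868803293875 j6 approx 0.3120868803293875
rel [-0.1567 -0.0007  0.0476] [-4.0000e-04 -5.0000e-04  1.2791e+00] n rows 10.3
yaw 0.7001106708672101 j6 approx -0.7351106708672102
rel [-0.1567 -0.0007  0.0476] [-1.000e-04 -5.000e-04  5.809e-01] n rows 4.7
yaw 1.7473082220638076 j6 approx -1.7823082220638076
rel [-0.1567 -0.0007  0.0476] [ 1.000e-04 -5.000e-04 -1.172e-01] n rows 1.3
yaw 2.7945057732604055 j6 approx -2.8295057732604056
rel [-0.1567 -0.0007  0.0476] [ 4.000e-04 -4.000e-04 -8.153e-01] n rows 6.5
yaw 3.8417033244570034 j6 approx -3.8767033244570035
rel [-0.1567 -0.0007  0.0476] [ 7.0000e-04 -2.0000e-04 -1.5135e+00] n rows 12.1
  return _methods._mean(a, axis=axis, dtype=dtype,
  ret = ret.dtype.type(ret / rcount)
```

jog_arm:
  motion: "100 -0.08 0 0 0 0 -0.117; 100 -0.157 -0.001 0 0 0 -0.117; 100 -0.157 -0.001 0.08 0 0 -0.117; 100 -0.157 -0.001 0.16 0 0 -0.117; 100 -0.157 -0.001 0.2 0 0 -0.117"

```text
time: 7.95
tool_pos: [0.5362, -0.0193, 0.0413]
tool_rot: [-0.002, -0.088, 0.996, 0.001]
contact_force: [0.2, -0.4, 0.7]
gripper_width: 0.998
grasp_force: 0.0
```

```bash
python3 - <<'E'
from h import *
print(state()["contact_force"]);rel([C[0],C[1],.030],down(1.747));print(yaw())
E
```

```text
[ 0.15384677 -0.37713395  0.73082831]
rel [-0.0027  0.0001  0.0226] [ 0.001  -0.0028 -0.0005] n rows 0.2
1.7462722430591717
```

jog_arm:
  motion: "100 -0.001 0 0.024 0 0 0; 100 -0.001 0 0.024 0 0 0; 50 -0.001 0 0.024 0 0 0; 0 -0.001 0 0.024 0 0 0; 0 -0.001 0 0.024 0 0 0"

```text
time: 8.57
tool_pos: [0.5394, -0.0185, 0.0346]
tool_rot: [0.001, -0.087, 0.996, 0.002]
contact_force: [-2.3, 5.5, 7.9]
gripper_width: 0.647
grasp_force: 62.1
```

```bash
python3 - <<'E'
from h import *
s=state();print(s["tool_pos"],s["contact_force"],s["ft_torque"],s["gripper_width"],s["grasp_force"],yaw(),s["joint_efforts"])
E
```

```text
[ 0.53938705 -0.01847035  0.03458152] [-2.29939337  5.4628073   7.892     ] [ 1.10601676  0.53163774 -0.05313234] 0.6466968071804305 62.1420569345355 1.7449938799115643 [-3.40637885e+00 -3.08284485e+01 -3.03380442e+01 -1.41997129e+00
 -1.23060331e+00 -1.55724690e-02]
```

jog_arm:
  motion: "0 -0.001 0 0 0 0 0.08; 0 -0.001 0 0 0 0 0.16; 0 -0.001 0 0.001 0 0 0.24; 0 -0.001 0 0.002 0 0 0.32; 0 -0.001 0 0.002 0 0 0.32"

```text
time: 9.2
tool_pos: [0.5394, -0.0192, 0.0337]
tool_rot: [-0.0, 0.152, 0.988, 0.001]
contact_force: [-6.0, 2.7, 11.1]
gripper_width: 0.647
grasp_force: 62.7
```

```bash
cat > q.py <<'E'
from h import *
s=state();print(s["tool_pos"].round(4),s["contact_force"].round(1),s["ft_torque"].round(3),s["gripper_width"].round(3),"yaw",yaw().round(4),"j6",s["joint_pos"][5].round(3),"e6",s["joint_efforts"][5].round(3),s["time"])
E
python3 q.py
```

```text
Traceback (most recent call last):
  File "q.py", line 2, in <module>
    s=state();print(s["tool_pos"].round(4),s["contact_force"].round(1),s["ft_torque"].round(3),s["gripper_width"].round(3),"yaw",yaw().round(4),"j6",s["joint_pos"][5].round(3),"e6",s["joint_efforts"][5].round(3),s["time"])
                                                                                               ^^^^^^^^^^^^^^^^^^^^^^^^
AttributeError: 'float' object has no attribute 'round'
```

```bash
sed -i 's/s\["gripper_width"\].round(3)/s["gripper_width"]/' q.py; python3 q.py
```

```text
[ 0.5394 -0.0192  0.0337] [-6.   2.7 11.1] [ 0.598  1.009 -0.075] 0.6469663884392892 yaw 1.2646 j6 -1.439 e6 0.085 9.2
```

jog_arm:
  motion: "0 0 0 0.001 0 0 0.04; 0 0 0 0.001 0 0 0.08; 0 0 0 0.001 0 0 0.08; 0 0 0 0.001 0 0 0.08; 0 0 0 0.001 0 0 0.08"

```text
time: 9.82
tool_pos: [0.5394, -0.0193, 0.0335]
tool_rot: [-0.0, 0.211, 0.977, 0.001]
contact_force: [-6.6, 2.7, 13.0]
gripper_width: 0.644
grasp_force: 62.9
```

```bash
python3 q.py
```

```text
[ 0.5394 -0.0193  0.0335] [-6.6  2.7 13. ] [ 0.596  1.183 -0.072] 0.6444832338315548 yaw 1.1453 j6 -1.32 e6 -0.081 9.825
```

jog_arm:
  motion: "0 0 0 0 0 0 0.04; 0 0 0 0 0 0 0.08; 0 0 0 0 0 0 0.08; 0 0 0 0 0 0 0.08; 0 0 0 0 0 0 0.08"

```text
time: 10.45
tool_pos: [0.5392, -0.0195, 0.0334]
tool_rot: [-0.0, 0.268, 0.963, 0.0]
contact_force: [-6.5, 2.8, 11.7]
gripper_width: 0.645
grasp_force: 62.8
```

```bash
python3 q.py
```

```text
[ 0.5392 -0.0195  0.0334] [-6.5  2.8 11.7] [0.402 1.142 0.572] 0.644535020344179 yaw 1.0279 j6 -1.202 e6 0.636 10.45
```

jog_arm:
  motion: "0 0 0 0 0 0 0.04; 0 0 0 0 0 0 0.08; 0 0 0 0 0 0 0.08; 0 0 0 0 0 0 0.08; 0 0 0 0 0 0 0.08"

```text
time: 11.08
tool_pos: [0.5391, -0.0196, 0.0333]
tool_rot: [-0.0, 0.325, 0.946, -0.0]
contact_force: [-8.0, 1.7, 10.2]
gripper_width: 0.645
grasp_force: 62.7
```

```bash
python3 q.py
```

```text
[ 0.5391 -0.0196  0.0333] [-8.   1.7 10.2] [0.365 1.131 0.6  ] 0.644671562161314 yaw 0.9079 j6 -1.082 e6 0.644 11.075
```

jog_arm:
  motion: "50 0 0 0 0 0 0; 100 0 0 0 0 0 0; 100 0 0 -0.04 0 0 0; 100 0 0 -0.12 0 0 0; 100 0 0 -0.2 0 0 0"

```text
time: 11.7
tool_pos: [0.539, -0.0199, 0.1321]
tool_rot: [0.0, 0.327, 0.945, 0.0]
contact_force: [0.1, -0.0, -0.7]
gripper_width: 0.996
grasp_force: 0.0
```

```bash
cat >> h.py <<'E'
def view(camdir,t=.7,dist=.22,z=.057):
    R=down(camdir-np.pi/2,-t);p=np.r_[C,z]-R.apply([.017,0,-.144+.964*dist+.0])-R.apply([.053-.265*dist,0,0])
    print("tcp",p.round(3));rel(p,R)
E
python3 - <<'E'
from h import *
print(yaw())
f=grab("wrist");print(phase(f,.062,.0685))
for d in(172,232,112):print(d);view(np.radians(d))
E
python3 q.py
```

```text
0.9052036490869623
(np.float64(0.938819013253553), array([  0,  69, 238, 261, 265, 267, 265, 165,  11,   0,   0,   0]), np.int64(1541), np.float64(0.06569710830012751))
172
tcp [ 0.503 -0.014  0.117]
rel [ 0.0709 -0.0394  0.0438] [-0.1209 -0.4485 -0.3363] n rows 4.6
232
tcp [ 0.516 -0.047  0.117]
rel [ 0.0104 -0.0742  0.0442] [-0.3676 -0.3572 -1.0002] n rows 9.0
112
tcp [0.524 0.013 0.117]
rel [0.0711 0.0304 0.0441] [ 0.1264 -0.4505  0.3313] n rows 4.6
[ 0.5427 -0.0205  0.1389] [3.1 0.2 3.2] [ 0.059 -0.093  0.035] 1.0028740111253183 yaw 0.9054 j6 -1.08 e6 0.001 11.75
```

jog_arm:
  motion: "100 0.05 -0.01 -0.02 -0.024 -0.09 -0.067; 100 0.071 -0.02 0 -0.048 -0.18 -0.134; 100 0.071 -0.039 0.03 -0.072 -0.27 -0.2; 100 0.071 -0.039 0.044 -0.097 -0.36 -0.27; 100 0.071 -0.039 0.044 -0.121 -0.45 -0.336"

```text
time: 12.38
tool_pos: [0.4987, -0.0131, 0.1086]
tool_rot: [0.34, 0.064, 0.938, -0.024]
contact_force: [-0.7, -0.1, -0.4]
gripper_width: 1.0
grasp_force: 0.0
```

```bash
cat > v.py <<'E'
from h import *
import sys
f=grab("wrist");np.savez("pics/"+sys.argv[1],**f);print(state()["tool_pos"])
u,v=proj(f,np.r_[C,.06]).astype(int);print(u,v)
c=f["color"][:,:,::-1];k=f["color"][max(v-60,0):v+60,u-80:u+80];cv2.imwrite(f"pics/{sys.argv[1]}.png",cv2.resize(k[:,:,::-1],None,fx=5,fy=5,interpolation=cv2.INTER_CUBIC))
E
python3 v.py v172; python3 - <<'E'
from h import *
for d in(232,112):print(d);view(np.radians(d))
E
```

```text
[ 0.49520029 -0.01272391  0.10396528]
280 221
232
tcp [ 0.516 -0.047  0.117]
rel [-0.0548 -0.0614  0.0128] [-0.4469 -0.0059 -0.5327] n rows 5.6
112
tcp [0.524 0.013 0.117]
rel [-0.0554  0.0595  0.0128] [ 0.4481 -0.0042  0.539 ] n rows 5.6
```

View pics/v172.png

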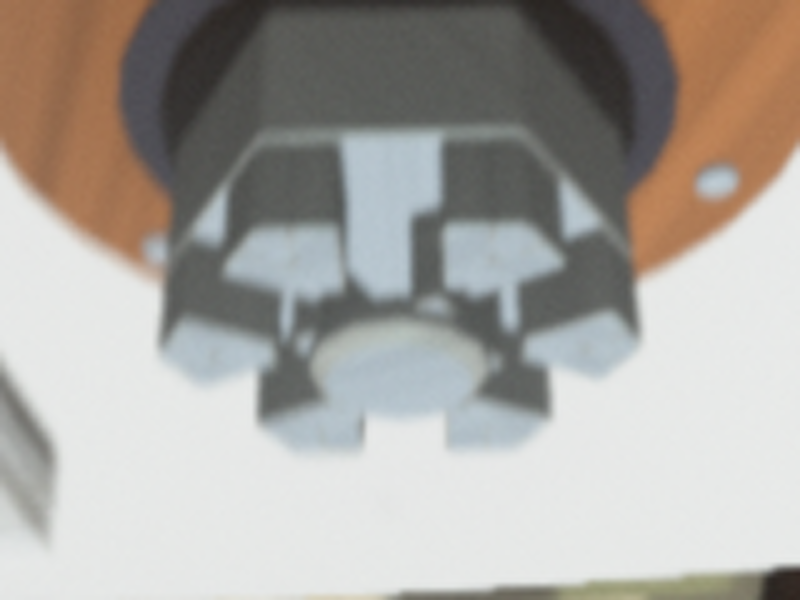

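```bash
cat > hole.py <<'E'
from h import *
def inside(f,r0=.0108):
    P=cloud(f);d=P[...,:2]-C;r=np.hypot(d[...,0],d[...,1]);m=(r<r0)&(P[...,2]<.066)&(P[...,2]>.045)
    return P[m],np.argwhere(m)
if __name__=="__main__":
    import sys
    for n in sys.argv[1:]:
        f=dict(np.load(f"pics/{n}.npz"));X,ix=inside(f)
        u,v=proj(f,np.r_[C,.06]).astype(int)
        print(n,len(X))
        for x,i in list(zip(X,ix))[:40]:
            d=x[:2]-C;print(((i[1]-u+80)*5,(i[0]-v+60)*5),"r",round(np.hypot(*d)*1e3,1),"az",round(np.degrees(np.arctan2(d[1],d[0]))),"z",round(x[2]*1e3,1))
E
python3 hole.py v172
```

```text
v172 266
(np.int64(380), np.int64(205)) r 10.7 az -172 z 51.3
(np.int64(355), np.int64(210)) r 10.7 az -152 z 51.0
(np.int64(375), np.int64(210)) r 9.9 az -167 z 51.3
(np.int64(380), np.int64(210)) r 10.4 az -171 z 51.9
(np.int64(390), np.int64(210)) r 9.8 az -178 z 51.7
(np.int64(395), np.int64(210)) r 9.9 az 178 z 51.8
(np.int64(400), np.int64(210)) r 10.0 az 174 z 51.9
(np.int64(405), np.int64(210)) r 9.9 az 170 z 51.8
(np.int64(410), np.int64(210)) r 10.6 az 167 z 52.3
(np.int64(350), np.int64(215)) r 10.8 az -148 z 51.5
(np.int64(355), np.int64(215)) r 10.8 az -153 z 51.8
(np.int64(360), np.int64(215)) r 10.5 az -156 z 52.0
(np.int64(365), np.int64(215)) r 10.4 az -160 z 52.1
(np.int64(370), np.int64(215)) r 9.2 az -160 z 51.4
(np.int64(375), np.int64(215)) r 9.1 az -165 z 51.6
(np.int64(380), np.int64(215)) r 9.1 az -169 z 51.7
(np.int64(385), np.int64(215)) r 9.0 az -173 z 51.7
(np.int64(390), np.int64(215)) r 8.2 az -176 z 51.3
(np.int64(395), np.int64(215)) r 9.7 az 178 z 52.4
(np.int64(400), np.int64(215)) r 8.5 az 174 z 51.7
(np.int64(405), np.int64(215)) r 8.4 az 170 z 51
[... 286 characters left out ...]
4(220)) r 8.3 az -157 z 51.5
(np.int64(375), np.int64(220)) r 8.8 az -164 z 52.1
(np.int64(380), np.int64(220)) r 8.0 az -166 z 51.7
(np.int64(385), np.int64(220)) r 8.1 az -171 z 51.9
(np.int64(390), np.int64(220)) r 8.2 az -176 z 52.1
(np.int64(395), np.int64(220)) r 8.4 az 179 z 52.3
(np.int64(400), np.int64(220)) r 8.2 az 174 z 52.2
(np.int64(405), np.int64(220)) r 7.8 az 170 z 51.9
(np.int64(410), np.int64(220)) r 7.4 az 165 z 51.6
(np.int64(350), np.int64(225)) r 9.0 az -137 z 51.3
(np.int64(355), np.int64(225)) r 8.7 az -141 z 51.4
(np.int64(360), np.int64(225)) r 8.5 az -147 z 51.8
(np.int64(365), np.int64(225)) r 7.7 az -148 z 51.4
(np.int64(370), np.int64(225)) r 7.4 az -153 z 51.5
```

jog_arm:
  motion: "100 -0.02 -0.012 -0.02 -0.09 0 -0.107; 100 -0.03 -0.024 -0.02 -0.18 0 -0.214; 100 -0.04 -0.036 0 -0.27 0 -0.32; 100 -0.05 -0.048 0.012 -0.36 -0.005 -0.43; 100 -0.055 -0.061 0.012 -0.447 -0.006 -0.533"

```text
time: 13.05
tool_pos: [0.5201, -0.0475, 0.1227]
tool_rot: [0.322, -0.263, 0.904, 0.097]
contact_force: [-0.4, -0.8, 0.0]
gripper_width: 1.003
grasp_force: 0.0
```

```bash
python3 v.py v232; python3 hole.py v232
```

```text
[ 0.52164423 -0.05058304  0.12348375]
302 197
v232 152
(np.int64(375), np.int64(205)) r 10.7 az -126 z 51.0
(np.int64(370), np.int64(210)) r 10.3 az -121 z 51.2
(np.int64(375), np.int64(210)) r 10.4 az -125 z 51.6
(np.int64(380), np.int64(210)) r 10.7 az -129 z 52.0
(np.int64(370), np.int64(215)) r 9.7 az -119 z 51.5
(np.int64(375), np.int64(215)) r 9.7 az -123 z 51.8
(np.int64(380), np.int64(215)) r 8.6 az -125 z 51.0
(np.int64(365), np.int64(220)) r 10.1 az -116 z 52.4
(np.int64(370), np.int64(220)) r 8.7 az -116 z 51.4
(np.int64(375), np.int64(220)) r 8.1 az -119 z 51.2
(np.int64(380), np.int64(220)) r 8.3 az -124 z 51.6
(np.int64(385), np.int64(220)) r 8.6 az -130 z 52.1
(np.int64(365), np.int64(225)) r 9.2 az -113 z 52.5
(np.int64(370), np.int64(225)) r 8.5 az -115 z 52.1
(np.int64(375), np.int64(225)) r 8.3 az -119 z 52.2
(np.int64(380), np.int64(225)) r 7.6 az -122 z 51.9
(np.int64(385), np.int64(225)) r 7.2 az -127 z 51.7
(np.int64(365), np.int64(230)) r 7.6 az -105 z 51.7
(np.int64(370), np.int64(230)) r 8.0 az -112 z 52.4
(np.int64(375), np.int64(230)) r 6.8 az -113 z 51.7

[... 333 characters left out ...]
64(235)) r 4.9 az -109 z 51.1
(np.int64(385), np.int64(235)) r 5.6 az -121 z 52.0
(np.int64(390), np.int64(235)) r 5.0 az -126 z 51.8
(np.int64(365), np.int64(240)) r 6.1 az -91 z 51.6
(np.int64(370), np.int64(240)) r 5.0 az -87 z 50.8
(np.int64(375), np.int64(240)) r 5.1 az -100 z 51.7
(np.int64(380), np.int64(240)) r 4.8 az -107 z 51.8
(np.int64(385), np.int64(240)) r 4.4 az -114 z 51.8
(np.int64(390), np.int64(240)) r 3.3 az -117 z 51.2
(np.int64(395), np.int64(240)) r 3.6 az -130 z 51.6
(np.int64(370), np.int64(245)) r 5.3 az -91 z 52.1
(np.int64(375), np.int64(245)) r 4.7 az -95 z 52.1
(np.int64(380), np.int64(245)) r 4.0 az -98 z 51.8
(np.int64(385), np.int64(245)) r 3.4 az -104 z 51.7
```

View pics/v232.png

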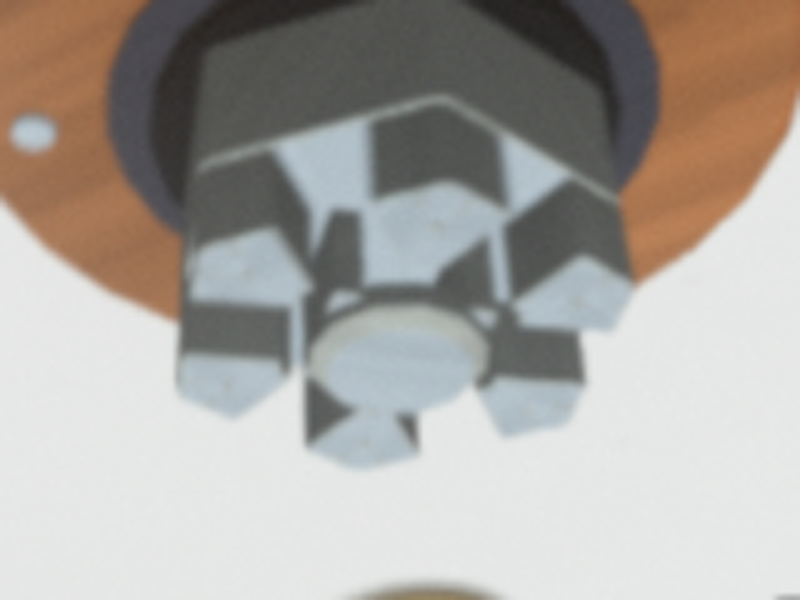

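```bash
python3 - <<'E'
from h import *
from hole import inside
from scipy.optimize import minimize
A=[]
for n in("v172","v232"):
    f=dict(np.load(f"pics/{n}.npz"));X,ix=inside(f,.0115)
    k=X[:,2]<.0535;X=X[k];ix=ix[k];A.append(X)
    d=(X[:,:2]-C)*1e3
    for side in(0,1):
        E=[]
        for r in np.unique(ix[:,0]):
            j=np.where(ix[:,0]==r)[0]
            if len(j)<3:continue
            b=j[np.argmax(ix[j,1])] if side else j[np.argmin(ix[j,1])];E.append(d[b])
        E=np.array(E);m=E.mean(0);w,V=np.linalg.eigh(np.cov((E-m).T));t=np.degrees(np.arctan2(V[1,1],V[0,1]))%180
        print(n,side,len(E),"dir",round(t,1),"off",round(m@V[:,0],2),"res",w[0]**.5);print(E[::3].round(1).tolist())
for X in A+[np.vstack(A)]:
    d=(X[:,:2]-C)*1e3
    for a in range(130,182,4):
        p=d@[-np.sin(np.radians(a)),np.cos(np.radians(a))];print(a,np.percentile(p,[1,99]).round(1),end="; ")
    print()
f=dict(np.load("pics/v172.npz"));print(phase(f,.062,.0685))
E
```

```text
v172 0 17 dir 169.1 off 6.64 res 0.9918215544676714
[[-10.6, -1.5], [-9.0, -5.7], [-5.3, -6.3], [-1.0, -7.0], [1.5, -7.4], [4.0, -6.4]]
v172 1 17 dir 170.4 off -1.11 res 0.27530499013736554
[[-10.6, 3.1], [-7.2, 2.0], [-4.2, 1.6], [-1.2, 1.2], [3.2, 0.6], [7.3, 0.1]]
v232 0 14 dir 37.7 off 4.41 res 0.25840315089359844
[[-5.3, -8.9], [-3.6, -8.5], [-0.1, -6.1], [1.8, -4.0], [4.5, -2.1]]
v232 1 14 dir 69.3 off 2.09 res 1.1234484858976146
[[-6.7, -8.3], [-4.3, -5.8], [-2.3, -2.7], [-0.3, 0.4], [0.0, 5.7]]
130 [-5.5 10.6]; 134 [-5.2 10.4]; 138 [-4.8 10.1]; 142 [-4.3  9.8]; 146 [-3.9  9.4]; 150 [-3.4  9.1]; 154 [-2.9  8.6]; 158 [-2.4  8.3]; 162 [-1.9  7.9]; 166 [-1.6  7.5]; 170 [-1.3  7.1]; 174 [-2.   7.1]; 178 [-2.7  7.1]; 
130 [-5.  10.8]; 134 [-5. 11.]; 138 [-5.3 11.1]; 142 [-5.5 11.2]; 146 [-5.7 11.2]; 150 [-5.9 11.1]; 154 [-6.1 11. ]; 158 [-6.2 10.9]; 162 [-6.3 10.7]; 166 [-6.4 10.5]; 170 [-6.4 10.3]; 174 [-6.4 10. ]; 178 [-6.4  9.7]; 
130 [-5.  10.6]; 134 [-5.1 10.5]; 138 [-5.2 10.6]; 142 [-5.3 10.7]; 146 [-5.5 10.7]; 150 [-5.7 10.6]; 154 [-5.8 10.5]; 158 [-5.9 10.3]; 162 [-6.  10.2]; 166 [-6.1  9.9]; 170 [-6.2  9.7]; 174 [-6.2  9.5]; 178 [-6.2  9.2]; 
(np.float64(0.9383217760643987), array([  1,  76, 188, 173, 150, 166, 190, 165,  12,   0,   0,   0]), np.int64(1121), np.float64(0.06562909580427029))
```

```bash
python3 - <<'E'
from h import *
rel([C[0],C[1],.135],down(.938))
E
```

```text
rel [-0.0615  0.0362  0.0208] [0.2767 0.3995 0.7674] n rows 7.3
```

jog_arm:
  motion: "100 -0.01 0.005 -0.03 0.036 0.052 0.1; 100 -0.02 0.01 -0.04 0.072 0.104 0.2; 100 -0.03 0.02 -0.04 0.11 0.156 0.3; 100 -0.04 0.025 -0.03 0.144 0.208 0.4; 100 -0.05 0.03 -0.02 0.18 0.26 0.5"

```text
time: 13.72
tool_pos: [0.5232, -0.0273, 0.1467]
tool_rot: [0.126, 0.109, 0.985, 0.037]
contact_force: [0.5, -0.4, 0.1]
gripper_width: 1.001
grasp_force: 0.0
```

```bash
python3 - <<'E'
from h import *
rel([C[0],C[1],.12],down(.938))
E
```

```text
rel [-0.0106  0.0166  0.0596] [0.1003 0.1454 0.2729] n rows 2.6
```

jog_arm:
  motion: "100 -0.005 0.008 0 0.035 0.05 0.09; 100 -0.01 0.016 0.01 0.07 0.1 0.18; 100 -0.0106 0.0166 0.05 0.1 0.145 0.273; 100 -0.0106 0.0166 0.06 0.1 0.145 0.273; 100 -0.0106 0.0166 0.06 0.1 0.145 0.273"

```text
time: 14.35
tool_pos: [0.5366, -0.019, 0.1183]
tool_rot: [0.001, 0.307, 0.952, 0.001]
contact_force: [-0.8, 0.3, 0.2]
gripper_width: 1.0
grasp_force: 0.0
```

```bash
python3 - <<'E'
from h import *
print(phase(grab("wrist"),.062,.0685)[0]);rel([C[0],C[1],.033],down(.938))
E
python3 q.py
```

```text
0.937538535024941
rel [-0.0009  0.0007  0.1716] [0.0017 0.0011 0.0058] n rows 1.4
[ 0.5367 -0.0191  0.1188] [ 0.2  0.1 -0.4] [-0.026  0.042 -0.028] 0.996029423899354 yaw 0.9467 j6 -1.122 e6 0.003 14.4
```

jog_arm:
  motion: "100 -0.001 0.001 0.08 0 0 0.006; 100 -0.001 0.001 0.15 0 0 0.006; 100 -0.001 0.001 0.172 0 0 0.006; 100 -0.001 0.001 0.172 0 0 0.006; 30 -0.001 0.001 0.172 0 0 0.006"

```text
time: 15.02
tool_pos: [0.5393, -0.0191, 0.0346]
tool_rot: [0.003, 0.311, 0.95, 0.001]
contact_force: [0.9, 0.1, 0.5]
gripper_width: 0.814
grasp_force: 0.0
```

jog_arm:
  motion: "0 0 0 0 0 0 0; 0 0 0 0 0 0 0; 0 0 0 0 0 0 0.06; 0 0 0 0 0 0 0.12; 0 0 0 0 0 0 0.18"

```text
time: 15.65
tool_pos: [0.5388, -0.0197, 0.0345]
tool_rot: [0.002, 0.436, 0.9, 0.0]
contact_force: [-2.6, -1.1, 4.3]
gripper_width: 0.642
grasp_force: 63.1
```

```bash
python3 q.py
```

```text
[ 0.5388 -0.0197  0.0345] [-2.6 -1.1  4.3] [-0.423  0.421  0.802] 0.6417408091575812 yaw 0.6678 j6 -0.842 e6 0.237 15.65
```

jog_arm:
  motion: "0 0 0 0 0 0 0.07; 0 0 0 0 0 0 0.14; 0 0 0 0 0 0 0.2; 0 0 0 0 0 0 0.22; 0 0 0 0 0 0 0.22"

```text
time: 16.27
tool_pos: [0.5384, -0.0198, 0.0339]
tool_rot: [0.001, 0.577, 0.816, 0.0]
contact_force: [-3.3, -4.4, 4.6]
gripper_width: 0.645
grasp_force: 63.4
```

```bash
python3 q.py
```

```text
[ 0.5384 -0.0198  0.0339] [-3.3 -4.4  4.6] [-0.779  0.622  0.697] 0.6454062808129469 yaw 0.3398 j6 -0.514 e6 0.753 16.275
```

jog_arm:
  motion: "50 0 0 0 0 0 0; 100 0 0 0 0 0 0; 100 0 0 -0.04 0 0 0; 100 0 0 -0.12 0 0 0; 100 0 0 -0.2 0 0 0"

```text
time: 16.9
tool_pos: [0.5375, -0.0184, 0.1333]
tool_rot: [0.0, 0.578, 0.816, 0.002]
contact_force: [-0.1, -0.7, 0.9]
gripper_width: 1.003
grasp_force: 0.0
```

```bash
python3 - <<'E'
from h import *
print(phase(grab("wrist"),.06,.0685));view(np.radians(201))
E
```

```text
(np.float64(0.3796865871108709), array([239,  95,   1,   0,   0,   0,  11, 151, 264, 252, 260, 277]), np.int64(1550), np.float64(0.06483675291607256))
tcp [ 0.505 -0.032  0.117]
rel [ 0.0005 -0.0775  0.0462] [-0.3672 -0.3531 -1.0198] n rows 9.1
```

jog_arm:
  motion: "100 0 -0.01 -0.02 -0.04 -0.038 -0.11; 100 0 -0.02 -0.02 -0.08 -0.077 -0.22; 100 0 -0.03 -0.02 -0.12 -0.115 -0.33; 100 0 -0.04 -0.01 -0.16 -0.154 -0.44; 100 0 -0.05 0 -0.2 -0.192 -0.55"

```text
time: 17.58
tool_pos: [0.5141, -0.0266, 0.1326]
tool_rot: [0.2, 0.19, 0.96, 0.039]
contact_force: [-1.1, 0.3, -0.2]
gripper_width: 1.0
grasp_force: 0.0
```

```bash
python3 -c "
from h import *
view(np.radians(201.8))"
```

```text
tcp [ 0.505 -0.032  0.117]
rel [ 0.0231 -0.0211  0.0221] [-0.172  -0.164  -0.4744] n rows 4.3
```

jog_arm:
  motion: "100 0.005 -0.005 0 -0.034 -0.033 -0.1; 100 0.01 -0.01 0 -0.07 -0.066 -0.2; 100 0.02 -0.015 0.01 -0.105 -0.1 -0.3; 100 0.023 -0.02 0.02 -0.14 -0.13 -0.4; 100 0.023 -0.021 0.022 -0.172 -0.164 -0.474"

```text
time: 18.2
tool_pos: [0.5049, -0.0323, 0.1166]
tool_rot: [0.337, -0.176, 0.923, 0.065]
contact_force: [0.1, -0.5, -0.5]
gripper_width: 0.998
grasp_force: 0.0
```

```bash
python3 v.py v201; python3 - <<'E'
from h import *
from hole import inside
f=dict(np.load("pics/v201.npz"));print(phase(f,.06,.0685)[0])
X,ix=inside(f,.0125);d=(X[:,:2]-C)*1e3;k=X[:,2]<.0535;d=d[k];z=X[k][:,2]
for a in(15,18,21,24,27):
    t=np.radians(a);s=d@[np.cos(t),np.sin(t)];p=d@[-np.sin(t),np.cos(t)]
    print(a,[(b,np.percentile(p[(s>=b)&(s<b+4)],[2,98]).round(1).tolist()) for b in range(-12,12,4) if ((s>=b)&(s<b+4)).sum()>8])
g=[.485,.144];rel([.485,.144,.15],down(np.radians(102.3)))
E
```

```text
[ 0.50424693 -0.03288767  0.11529292]
281 208
0.38481003586058643
15 [(-12, [-7.0, 3.6]), (-8, [-7.5, 4.9]), (-4, [-7.5, 5.1]), (0, [-7.2, 5.7]), (4, [-6.8, 5.6])]
18 [(-12, [-7.1, 4.1]), (-8, [-7.4, 5.1]), (-4, [-7.4, 5.3]), (0, [-7.3, 5.6]), (4, [-7.1, 5.3])]
21 [(-12, [-6.6, 4.6]), (-8, [-7.1, 5.1]), (-4, [-7.4, 5.5]), (0, [-7.4, 5.6]), (4, [-7.4, 5.1])]
24 [(-12, [-6.2, 5.0]), (-8, [-6.8, 5.4]), (-4, [-7.3, 5.6]), (0, [-7.4, 5.5]), (4, [-7.7, 4.8])]
27 [(-12, [-5.7, 5.4]), (-8, [-6.5, 5.7]), (-4, [-7.2, 5.7]), (0, [-7.6, 5.5]), (4, [-8.0, 4.5])]
rel [-0.1177  0.3428  0.0083] [0.0385 0.4651 0.1055] n rows 3.8
```

View pics/v201.png

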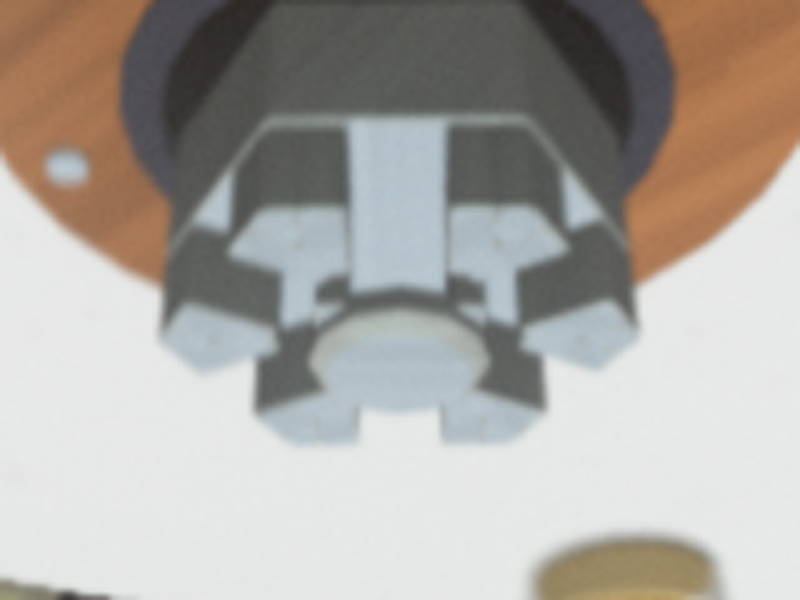

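jog_arm:
  motion: "100 0 0.03 -0.05 0 0.06 0.01; 100 -0.02 0.1 -0.05 0.01 0.16 0.03; 80 -0.05 0.2 -0.02 0.02 0.27 0.06; 60 -0.08 0.3 0 0.03 0.38 0.09; 60 -0.08 0.343 0.008 0.0385 0.465 0.1055"

```text
time: 18.88
tool_pos: [0.474, 0.1425, 0.1415]
tool_rot: [-0.002, -0.104, 0.995, -0.0]
contact_force: [0.5, -1.0, -0.8]
gripper_width: 0.599
grasp_force: 0.0
```

```bash
cat > pin.py <<'E'
from h import *
f=grab("wrist");print(state()["tool_pos"],np.degrees(yaw()))
for t in("pin_grip","pin_seat","lock_pin"):print(t,[(np.round(q["at"],4).tolist(),round(q["p"],2)) for q in place_of("wrist",t)[:1]])
q=cut_out("wrist","lock_pin")[0];P=cloud(f)
X=P[q["pixels"]];X=X[(X[:,2]>.002)&(X[:,2]<.02)];mu=np.median(X,0);w,V=np.linalg.eigh(np.cov(X[:,:2].T));u=V[:,1]*(-1 if V[0,1]>0 else 1)
s=(X[:,:2]-mu[:2])@u;n=np.array([-u[1],u[0]]);l=(X[:,:2]-mu[:2])@n
print(q["p"],len(X),"mu",mu,"dir",np.degrees(np.arctan2(u[1],u[0]))%360,s.min(),s.max())
for a in np.arange(s.min(),s.max(),.01):
    k=(s>=a)&(s<a+.01)
    if k.sum()>3:print(k.sum(),np.median(X[k],0).round(4),"lat",np.percentile(l[k]*1e3,[3,97]).round(1),"s",a.round(4))
print("tip",mu[:2]+u*s.max(),"tail",mu[:2]+u*s.min())
E
python3 pin.py
```

```text
[0.47470244 0.14487958 0.13962007] 101.98256500081958
pin_grip [([0.4862, 0.1446, 0.0054], 0.7)]
pin_seat [([0.4414, 0.1368, 0.0012], 0.86)]
lock_pin [([0.4725, 0.1428, 0.005], 0.85)]
0.88 1170 mu [0.46079679 0.13904596 0.00831976] dir 193.19812921285626 -0.041074734581252235 0.05398813022819627
151 [0.496  0.1475 0.012 ] lat [-6.1  5.4] s -0.0411
154 [0.4861 0.1455 0.012 ] lat [-6.2  5.2] s -0.0311
170 [0.4761 0.143  0.0118] lat [-5.6  5. ] s -0.0211
102 [0.4667 0.1409 0.0074] lat [-4.1  3. ] s -0.0111
107 [0.4565 0.1386 0.0074] lat [-4.3  3.5] s -0.0011
112 [0.4472 0.1362 0.0075] lat [-4.4  3.4] s 0.0089
101 [0.4374 0.1338 0.0076] lat [-3.8  3.2] s 0.0189
107 [0.4275 0.1318 0.0075] lat [-4.   2.9] s 0.0289
118 [0.4177 0.1293 0.0073] lat [-4.2  3.5] s 0.0389
48 [0.4107 0.1277 0.0069] lat [-4.3  3.4] s 0.0489
tip [0.40823468 0.12671944] tail [0.50078659 0.14842411]
```

```bash
python3 - <<'E'
from h import *
rel([.4882,.1455,.002],down(np.radians(103.2)))
E
```

```text
rel [-0.033   0.0056  0.2744] [ 0.001  -0.0015 -0.0145] n rows 2.2
```

jog_arm:
  motion: "50 -0.033 -0.001 0.1 0 0 -0.014; 40 -0.033 0.003 0.2 0 0 -0.014; 40 -0.033 0.005 0.25 0 0 -0.014; 40 -0.033 0.005 0.27 0 0 -0.014; 40 -0.033 0.005 0.27 0 0 -0.014"

```text
time: 19.75
tool_pos: [0.4883, 0.1444, 0.005]
tool_rot: [-0.001, -0.114, 0.993, 0.001]
contact_force: [-0.2, 0.9, 0.4]
gripper_width: 0.4
grasp_force: 0.0
```

```bash
python3 - <<'E'
from h import *
rel([.4882,.1455,.002],down(np.radians(103.2)))
E
python3 q.py
```

```text
rel [-0.0002  0.0022  0.006 ] [ 0.0011 -0.0013 -0.0012] n rows 0.1
[0.4883 0.1444 0.005 ] [-0.2  0.9  0.4] [ 0.028 -0.036  0.032] 0.39956919412673814 yaw 1.7994 j6 -1.66 e6 0.002 19.75
```

jog_arm:
  motion: "40 0 0.002 0.006 0 0 0; 20 0 0.002 0.006 0 0 0; 0 0 0.002 0.006 0 0 0; 0 0 0.002 0.006 0 0 0; 0 0 0.002 0.006 0 0 0"

```text
time: 20.38
tool_pos: [0.4891, 0.1464, 0.0028]
tool_rot: [-0.001, -0.115, 0.993, 0.001]
contact_force: [-1.4, -0.9, 6.0]
gripper_width: 0.115
grasp_force: 61.6
```

jog_arm:
  motion: "0 0 0.002 0 0 0 0; 0 0 0 -0.06 0 0 0; 0 0 0 -0.14 0 0 0; 0 0 0 -0.2 0 0 0; 0 0 0 -0.2 0 0 0"

```text
time: 21.0
tool_pos: [0.4905, 0.1465, 0.1044]
tool_rot: [0.002, -0.115, 0.993, 0.001]
contact_force: [0.9, -0.4, -0.9]
gripper_width: 0.117
grasp_force: 60.8
```

```bash
python3 q.py; python3 - <<'E'
from h import *
rel([.6552,.0263,.105],down(np.radians(111.5)))
E
```

```text
[0.4905 0.1465 0.1044] [ 0.9 -0.4 -0.9] [-0.    -0.002 -0.013] 0.11701736711343351 yaw 1.8014 j6 -1.658 e6 0.0 21.0
rel [-0.2658 -0.3093 -0.0008] [ 0.0007  0.0023 -0.0964] n rows 3.3
```

jog_arm:
  motion: "0 -0.066 -0.077 0 0 0 -0.024; 0 -0.133 -0.155 0 0 0 -0.048; 0 -0.2 -0.232 0 0 0 -0.072; 0 -0.266 -0.309 0 0 0 -0.096; 0 -0.266 -0.309 0 0 0 -0.096"

```text
time: 21.62
tool_pos: [0.6541, 0.0239, 0.0983]
tool_rot: [-0.003, -0.185, 0.983, 0.001]
contact_force: [-0.6, 0.3, -1.3]
gripper_width: 0.121
grasp_force: 60.8
```

```bash
python3 q.py; python3 - <<'E'
from h import *
f=grab("wrist");np.savez("pics/pin1",**f);P=cloud(f);R=rot();t=state()["tool_pos"]
q=cut_out("wrist","lock_pin");print([(a["p"],a["pixels"].sum()) for a in q[:2]])
X=P[q[0]["pixels"]];T=R.inv().apply(X-t)*1e3
T=T[(abs(T[:,1])<12)&(abs(T[:,2])<25)]
for a in range(-20,95,8):
    k=(T[:,0]>=a)&(T[:,0]<a+8)
    if k.sum()>5:print(a,k.sum(),"y",np.percentile(T[k,1],[5,50,95]).round(1),"z top",np.percentile(T[k,2],[10,50]).round(1),"world z",np.median(R.apply(T[k]/1e3)[:,2]+t[2]).round(4))
print("tip x",T[:,0].max())
rel([.6552,.0263,.0],down(np.radians(111.5)))
c=f["color"][:,:,::-1];cv2.imwrite("pics/pin1.png",cv2.resize(c[100:360,120:440],None,fx=2.3,fy=2.3))
E
```

```text
[0.6541 0.0239 0.0983] [-0.6  0.3 -1.3] [-0.012  0.009  0.048] 0.12110774967306424 yaw 1.9423 j6 -2.02 e6 -0.125 21.625
[(0.75, np.int64(4159))]
-20 33 y [-7.5 -4.3  0.7] z top [-9.7 -9.2] world z 0.1073
-12 323 y [-7.5 -3.3  1.4] z top [-10.1  -9.3] world z 0.1075
-4 343 y [-7.4 -2.8  1.3] z top [-10.1  -9.4] world z 0.1076
4 379 y [-7.7 -2.8  1.6] z top [-10.   -9.3] world z 0.1075
12 495 y [-7.8 -2.8  2.2] z top [-9.7 -8.1] world z 0.1064
20 313 y [-6.6 -3.2  0.7] z top [-5.5 -4.6] world z 0.1029
28 307 y [-6.4 -2.8  0.7] z top [-5.7 -4.5] world z 0.1029
36 325 y [-6.7 -3.2  0.3] z top [-5.6 -4.5] world z 0.103
44 346 y [-6.6 -2.8  0.7] z top [-5.6 -4.6] world z 0.103
52 353 y [-6.4 -2.8  0.8] z top [-5.6 -4.5] world z 0.1031
60 357 y [-6.6 -2.8  0.6] z top [-5.7 -4.4] world z 0.103
68 349 y [-6.2 -2.8  0.9] z top [-5.6 -4.4] world z 0.103
76 211 y [-5.7 -2.8  0.6] z top [-5.3 -4.3] world z 0.1029
tip x 81.77486195622821
rel [-0.0074 -0.0027  0.1968] [ 0.0028 -0.0039 -0.0011] n rows 1.6
```

View pics/pin1.png

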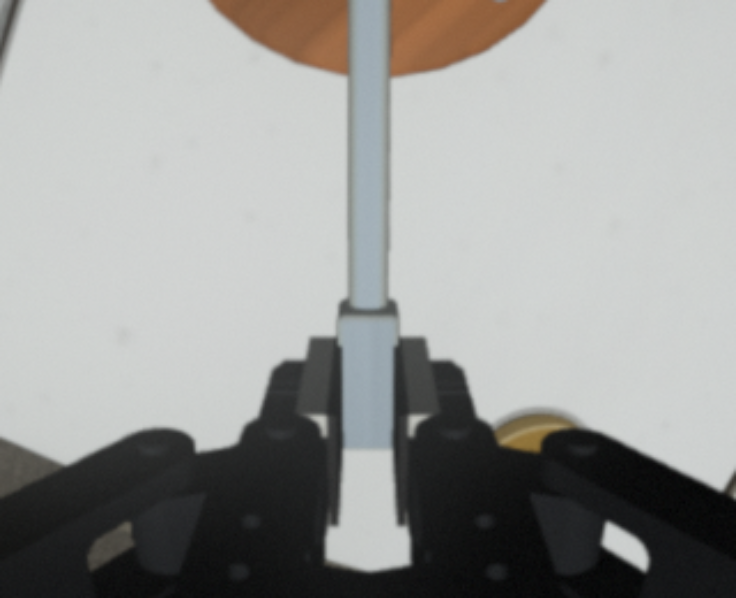

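```bash
cat > al.py <<'E'
from h import *
f=grab("wrist");P=cloud(f);R=rot();t=state()["tool_pos"];print(t,yaw())
T=R.inv().apply((P-t).reshape(-1,3)).reshape(P.shape)*1e3
q=cut_out("wrist","lock_pin")[0]["pixels"];X=T[q];X=X[(abs(X[:,1])<12)&(abs(X[:,2])<25)]
k=(X[:,0]>25)&(X[:,0]<75);S=X[k];c=np.polyfit(S[:,0],S[:,1],1);print("pin y=%.4f x + %.2f"%tuple(c),"top z",np.percentile(S[:,2],[5,20,50]).round(1),"tip",np.percentile(X[:,0],99.5).round(1))
W=P.reshape(-1,3);d=W[:,:2]-C;r=np.hypot(*d.T)
m=(r<.0113)&(W[:,2]>.068)&(W[:,2]<.074);print("stud top",m.sum(),(W[m].mean(0)*1e3).round(1),"tool",T.reshape(-1,3)[m].mean(0).round(1))
m=(r<.033)&(W[:,2]>.061)&(W[:,2]<.0675);print("lug top z",np.median(W[m][:,2]),m.sum())
a=np.radians(21.5);s=d@[np.cos(a),np.sin(a)];l=d@[-np.sin(a),np.cos(a)]
m=(s>.014)&(s<.027)&(abs(l)<.009)&(W[:,2]>.045)&(W[:,2]<.056)
if m.sum()>10:print("slot floor",m.sum(),"lat",np.percentile(l[m]*1e3,[3,50,97]).round(1),"z",np.median(W[m][:,2]).round(4),"tool y at",np.percentile(T.reshape(-1,3)[m][:,1],[3,50,97]).round(1))
m=(r>.045)&(r<.062)&(abs(W[:,2]-.024)<.006);print("plate z",np.median(W[m][:,2]))
E
python3 al.py
```

```text
[0.6516385  0.0265336  0.09884012] 1.9451985650087595
pin y=0.0066 x + -2.06 top z [-5.5 -4.8 -4.1] tip 81.8
stud top 1188 [538.5 -19.1  70.4] tool [121.8  -1.2  29.1]
lug top z 0.06487691573003623 2510
slot floor 443 lat [-6.5 -0.7  5. ] z 0.0511 tool y at [-7.3 -1.5  4.2]
plate z 0.02408301425882592
```

jog_arm:
  motion: "0 0 0 0.04 0 0 0; 0 0 0 0.08 0 0 0; 0 0 0 0.0865 0 0 0; 0 0 0 0.0865 0 0 0; 0 0 0 0.0865 0 0 0"

```text
time: 22.45
tool_pos: [0.6537, 0.0261, 0.0584]
tool_rot: [-0.001, -0.186, 0.983, 0.001]
contact_force: [0.3, -0.2, -0.1]
gripper_width: 0.116
grasp_force: 60.8
```

```bash
python3 q.py; python3 al.py
```

```text
[0.6537 0.0261 0.0584] [ 0.3 -0.2 -0.1] [-0.05  -0.041 -0.002] 0.11589218699750833 yaw 1.9452 j6 -2.02 e6 0.0 22.45
[0.65377286 0.02607779 0.05859556] 1.9452349767350494
pin y=0.0060 x + -1.44 top z [-5.7 -5.1 -4.3] tip 81.9
stud top 389 [545.3 -16.   70.1] tool [116.3   0.6 -11.4]
lug top z 0.06486199545250332 2693
slot floor 713 lat [-6.7 -1.2  4.8] z 0.051 tool y at [-6.1 -0.6  5.4]
plate z 0.024096956413268644
```

jog_arm:
  motion: "0 0 0 0.006 0 0 0; 0 0 0 0.006 0 0 0; 0 0.03 0 0.006 0 0 0; 0 0.06 0 0.006 0 0 0; 0 0.06 0 0.006 0 0 0"

```text
time: 23.18
tool_pos: [0.6236, 0.0147, 0.0544]
tool_rot: [-0.002, -0.186, 0.983, 0.001]
contact_force: [-0.1, -0.0, 0.4]
gripper_width: 0.12
grasp_force: 60.8
```

```bash
python3 q.py
```

```text
[0.6236 0.0147 0.0544] [-0.1 -0.   0.4] [ 0.022 -0.002 -0.001] 0.12034184018804196 yaw 1.9445 j6 -2.041 e6 -0.023 23.175
```

jog_arm:
  motion: "0 0 0 -0.0025 0 0 0; 0 0.02 0 -0.0025 0 0 0; 0 0.04 0 -0.0025 0 0 0; 0 0.06 0 -0.0025 0 0 0; 0 0.06 0 -0.0025 0 0 0"

```text
time: 23.8
tool_pos: [0.5963, 0.0039, 0.0558]
tool_rot: [-0.002, -0.186, 0.983, 0.001]
contact_force: [-1.0, -0.6, 0.3]
gripper_width: 0.113
grasp_force: 60.8
```

```bash
python3 q.py;python3 al.py
```

```text
[0.5963 0.0039 0.0558] [-1.  -0.6  0.3] [ 0.014 -0.06   0.039] 0.11347903575896429 yaw 1.9448 j6 -2.064 e6 -0.017 23.8
[0.59684756 0.00405177 0.05603188] 1.9449086886658815
pin y=0.0113 x + -1.60 top z [-5.7 -5.1 -4.3] tip 82.2
stud top 2394 [537.8 -19.4  70.4] tool [ 63.6  -0.3 -14.2]
lug top z 0.06488767988659228 6363
slot floor 272 lat [-8.   3.4  6.9] z 0.0511 tool y at [-7.8  3.7  7.1]
plate z 0.02409634965190552
```

jog_arm:
  motion: "0 0.015 0 0 0 0 0; 0 0.028 0 0 0 0 0; 0 0.034 0 0 0 0 0; 0 0.038 0 0 0 0 0; 0 0.038 0 0 0 0 0"

```text
time: 24.52
tool_pos: [0.5798, -0.0026, 0.0563]
tool_rot: [-0.001, -0.186, 0.983, 0.001]
contact_force: [1.4, 1.0, -1.3]
gripper_width: 0.116
grasp_force: 60.7
```

```bash
python3 q.py;python3 al.py|grep -E "stud|pin"
```

```text
[ 0.5798 -0.0026  0.0563] [ 1.4  1.  -1.3] [ 0.17  -0.318  0.036] 0.11554128436273012 yaw 1.9451 j6 -2.079 e6 0.002 24.525
pin y=0.0043 x + -1.43 top z [-5.9 -5.2 -4.4] tip 82.0
stud top 2283 [537.4 -19.5  70.4] tool [ 45.6  -0.1 -14.1]
```

jog_arm:
  motion: "0 0.003 0 0 0 0 0; 0 0.006 0 0 0 0 0; 0 0.006 0 0 0 0 0; 0 0.006 0 0.001 0 0 0; 0 0.005 0 0.002 0 0 0"

```text
time: 25.25
tool_pos: [0.5765, -0.0036, 0.0548]
tool_rot: [-0.002, -0.186, 0.983, 0.001]
contact_force: [-1.8, 1.6, 0.3]
gripper_width: 0.116
grasp_force: 60.9
```

```bash
python3 q.py;python3 al.py|grep -E "stud|pin"
```

```text
[ 0.5765 -0.0036  0.0548] [-1.8  1.6  0.3] [0.284 0.222 0.002] 0.11622041286527107 yaw 1.9452 j6 -2.081 e6 -0.042 25.25
pin y=0.0073 x + -1.52 top z [-6.  -5.4 -4.6] tip 81.6
stud top 2296 [537.4 -19.5  70.3] tool [ 42.3  -0.4 -15.5]
```

jog_arm:
  motion: "14 0 0 0.001 0 0 0; 20 0 0 0.001 0 0 0; 30 0 0 0.001 0 0 0; 40 0 0 0 0 0 0; 40 0 0 -0.01 0 0 0"

```text
time: 25.98
tool_pos: [0.577, -0.0038, 0.0599]
tool_rot: [-0.002, -0.186, 0.983, 0.001]
contact_force: [-0.0, -0.3, -0.5]
gripper_width: 0.4
grasp_force: 0.0
```

jog_arm:
  motion: "40 0 0 -0.05 0 0 0; 40 0 0 -0.12 0 0 0; 40 0.01 0 -0.2 0 0 0; 40 0.01 0 -0.2 0 0 0; 40 0.01 0 -0.2 0 0 0"

```text
time: 26.6
tool_pos: [0.5726, -0.0056, 0.1598]
tool_rot: [-0.002, -0.186, 0.983, 0.001]
contact_force: [-0.9, -0.5, -0.7]
gripper_width: 0.4
grasp_force: 0.0
```

```bash
python3 q.py; python3 - <<'E'
from h import *
f=grab("wrist");P=cloud(f);q=cut_out("wrist","lock_pin")
for c in("wrist","top"):
    for t in("pin_seat","cross_hole","pin_grip"):print(c,t,[(np.round(a["at"],4).tolist(),round(a["p"],2)) for a in place_of(c,t)[:1]])
X=P[q[0]["pixels"]]-np.r_[C,0];a=np.radians(21.5);s=X[:,:2]@[np.cos(a),np.sin(a)]*1e3;l=X[:,:2]@[-np.sin(a),np.cos(a)]*1e3
for b in range(-44,70,8):
    k=(s>=b)&(s<b+8)
    if k.sum()>5:print(b,k.sum(),"lat",np.median(l[k]).round(1),"z",np.percentile(X[k,2]*1e3,[20,50,90]).round(1))
print("s ext",np.percentile(s,[.5,99.5]),"phase",phase(f,.06,.0685)[0])
cv2.imwrite("pics/end.png",cv2.resize(f["color"][130:350,150:420,::-1],None,fx=2.6,fy=2.6))
E
```

```text
[ 0.5726 -0.0056  0.1598] [-0.9 -0.5 -0.7] [0.032 0.026 0.002] 0.39980237185634593 yaw 1.9452 j6 -2.085 e6 -0.0 26.6
wrist pin_seat [([0.5328, -0.019, 0.0547], 0.84)]
wrist cross_hole [([0.54, -0.0191, 0.0589], 0.83)]
wrist pin_grip [([0.5752, -0.0108, 0.0572], 0.57)]
top pin_seat [([0.444, 0.1402, 0.0047], 0.54)]
top cross_hole []
top pin_grip [([0.4903, 0.1436, 0.0055], 0.54)]
-44 36 lat 0.5 z [56.9 58.  59. ]
-36 120 lat 0.1 z [57.2 58.3 59.6]
-28 121 lat 0.4 z [57.2 58.3 59.5]
-20 101 lat 0.4 z [57.6 58.5 59.5]
-12 11 lat 0.4 z [58.2 58.7 59.6]
12 76 lat -0.7 z [58.3 59.  59.8]
20 142 lat -1.1 z [58.9 60.7 64.2]
28 150 lat -1.1 z [63.2 63.8 64.6]
36 162 lat -1.1 z [63.3 63.9 64.9]
44 154 lat -1.1 z [63.5 64.  65. ]
52 24 lat -1.9 z [63.9 64.1 65. ]
s ext [-39.00096843  53.06831068] phase 0.3840360322199188
```

View pics/end.png

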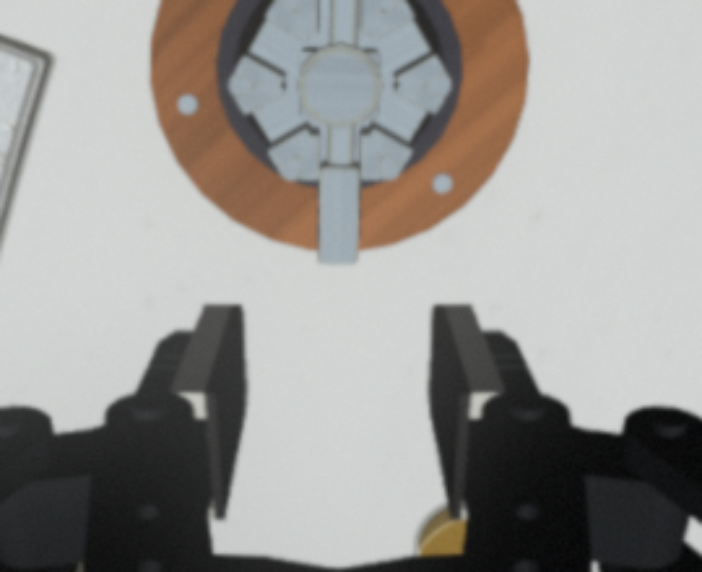

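```bash
python3 - <<'E'
from h import *
f=grab("wrist");P=cloud(f);X=(P-np.r_[C,0]).reshape(-1,3);a=np.radians(21.8);s=X[:,:2]@[np.cos(a),np.sin(a)]*1e3;l=X[:,:2]@[-np.sin(a),np.cos(a)]*1e3;z=X[:,2]*1e3
for b in range(10,64,1):
    k=(s>=b)&(s<b+1)
    g=k&(abs(l+1)<3);n=k&(abs(abs(l+.9)-11)<3)
    print(b,"axis z",np.median(z[g]).round(1) if g.any() else None,"lugs z",np.median(z[n]).round(1) if n.any() else None,end=" | ")
g=(abs(l+1)<5)&(z>40);print("\nneg end",s[g].min(),[ (b,np.median(z[g&(s>=b)&(s<b+1)]).round(1)) for b in range(-46,-24) if (g&(s>=b)&(s<b+1)).any()])
for w in range(-45,-30,15):
  k=(abs(abs(l+.9)-11)<3)&(s<0);print([(b,np.median(z[k&(s>=b)&(s<b+1)]).round(1)) for b in range(-34,-20) if (k&(s>=b)&(s<b+1)).any()])
E
```

```text
10 axis z 69.3 lugs z 51.4 | 11 axis z 69.0 lugs z 50.7 | 12 axis z None lugs z 50.9 | 13 axis z 59.0 lugs z 56.4 | 14 axis z 59.4 lugs z 62.0 | 15 axis z 59.4 lugs z 64.6 | 16 axis z 58.8 lugs z 65.4 | 17 axis z 59.5 lugs z 259.1 | 18 axis z 59.5 lugs z 258.2 | 19 axis z 59.1 lugs z 257.2 | 20 axis z 59.2 lugs z 243.9 | 21 axis z 59.2 lugs z 242.7 | 22 axis z 59.7 lugs z 65.4 | 23 axis z 59.0 lugs z 65.1 | 24 axis z 61.0 lugs z 65.2 | 25 axis z 252.2 lugs z 255.1 | 26 axis z 249.8 lugs z 243.4 | 27 axis z 248.2 lugs z 239.2 | 28 axis z 234.7 lugs z 233.2 | 29 axis z 63.6 lugs z 246.2 | 30 axis z 63.8 lugs z None | 31 axis z 64.4 lugs z None | 32 axis z 64.0 lugs z None | 33 axis z 63.9 lugs z None | 34 axis z 63.5 lugs z None | 35 axis z 64.1 lugs z None | 36 axis z 63.7 lugs z None | 37 axis z 63.8 lugs z 25.8 | 38 axis z 64.3 lugs z 25.7 | 39 axis z 64.1 lugs z 24.9 | 40 axis z 63.5 lugs z 24.8 | 41 axis z 64.3 lugs z 24.7 | 42 axis z 64.6 lugs z 24.2 | 43 axis z 64.2 lugs z 24.4 | 44 axis z 64.3 lugs z 24.0 | 45 axis z 63.9 lugs z 24.1 | 46 axis z 64.5 lugs z 23.8 | 47 axis z 64.
[... 585 characters left out ...]
-38, np.float64(57.9)), (-37, np.float64(58.2)), (-36, np.float64(58.2)), (-35, np.float64(58.5)), (-34, np.float64(58.3)), (-33, np.float64(58.1)), (-32, np.float64(58.3)), (-31, np.float64(58.1)), (-30, np.float64(57.8)), (-29, np.float64(302.4)), (-28, np.float64(58.1)), (-27, np.float64(58.1)), (-26, np.float64(58.1)), (-25, np.float64(57.9))]
[(-34, np.float64(25.6)), (-33, np.float64(25.8)), (-32, np.float64(27.9)), (-31, np.float64(28.6)), (-30, np.float64(28.7)), (-29, np.float64(29.0)), (-28, np.float64(64.3)), (-27, np.float64(65.1)), (-26, np.float64(65.1)), (-25, np.float64(64.9)), (-24, np.float64(64.9)), (-23, np.float64(65.2)), (-22, np.float64(65.0)), (-21, np.float64(65.4))]
```

```bash
python3 - <<'E'
from h import *
rel([.577,-.0038,.0548],down(yaw()))
E
```

```text
rel [-0.0101 -0.0004  0.2096] [ 0.0017 -0.0021  0.    ] n rows 1.7
```

jog_arm:
  motion: "40 -0.01 0 0.1 0 0 0; 40 -0.01 0 0.18 0 0 0; 40 -0.01 0 0.209 0 0 0; 40 -0.01 0 0.209 0 0 0; 0 -0.01 0 0.209 0 0 0"

```text
time: 27.68
tool_pos: [0.5788, -0.0039, 0.0578]
tool_rot: [0.0, -0.186, 0.983, 0.0]
contact_force: [0.0, -0.8, 0.5]
gripper_width: 0.2
grasp_force: 0.0
```

jog_arm:
  motion: "0 0 0 0 0 0 0; 0 0 0 0 0 0 0; 0 -0.004 0 0 0 0 0; 0 -0.007 0 0 0 0 0; 0 -0.007 0 0 0 0 0"

```text
time: 28.3
tool_pos: [0.5795, -0.0028, 0.056]
tool_rot: [-0.003, -0.186, 0.982, 0.001]
contact_force: [-5.5, 0.5, 7.5]
gripper_width: 0.118
grasp_force: 59.8
```

```bash
python3 q.py;python3 al.py|grep -E "stud|pin"
```

```text
[ 0.5795 -0.0028  0.056 ] [-5.5  0.5  7.5] [0.047 1.208 0.018] 0.11771683071685154 yaw 1.9456 j6 -2.078 e6 -0.05 28.3
pin y=0.0194 x + -1.48 top z [-3.4 -2.7 -1.9] tip 84.2
stud top 2291 [537.4 -19.5  70.4] tool [ 45.3  -0.1 -14.1]
```

jog_arm:
  motion: "14 0 0 0 0 0 0; 25 0 0 0 0 0 0; 40 0 0 0 0 0 0; 40 0 0 0 0 0 0; 40 0 0 -0.02 0 0 0"

```text
time: 29.02
tool_pos: [0.5797, -0.0024, 0.0649]
tool_rot: [-0.002, -0.186, 0.983, 0.001]
contact_force: [-0.4, 0.4, 0.1]
gripper_width: 0.399
grasp_force: 0.0
```

jog_arm:
  motion: "40 0 0 -0.05 0 0 0; 40 0 0 -0.12 0 0 0; 40 0.01 0 -0.2 0 0 0; 40 0.01 0 -0.2 0 0 0; 40 0.01 0 -0.2 0 0 0"

```text
time: 29.65
tool_pos: [0.576, -0.0044, 0.1656]
tool_rot: [-0.001, -0.186, 0.983, 0.001]
contact_force: [-0.5, 0.1, -0.1]
gripper_width: 0.396
grasp_force: 0.0
```

```bash
python3 - <<'E'
from h import *
f=grab("wrist");P=cloud(f);X=(P-np.r_[C,0]).reshape(-1,3);a=np.radians(21.8);s=X[:,:2]@[np.cos(a),np.sin(a)]*1e3;l=X[:,:2]@[-np.sin(a),np.cos(a)]*1e3;z=X[:,2]*1e3
g=(abs(l+1)<5)&(z>40)&(z<75);print("span",s[g].min(),s[g&(s<75)].max(),"shank z",np.median(z[g&(s<-29)]),np.median(z[g&(s>14)&(s<22)]),"grip z",np.median(z[g&(s>32)&(s<60)]))
print(phase(f,.06,.0685)[0])
for t in("pin_seat","cross_hole"):print(t,[(np.round(q["at"],4).tolist(),round(q["p"],2)) for q in place_of("wrist",t)[:1]])
E
python3 q.py
```

```text
span -40.41904720638709 55.115887751130515 shank z 58.387814822733034 57.85205492769363 grip z 62.83286878956092
0.3799993271177327
pin_seat [([0.5235, -0.176, 0.0038], 0.3)]
cross_hole [([0.5363, -0.0171, 0.0556], 0.77)]
[ 0.5752 -0.0042  0.1638] [-0.6  0.2  0.3] [-0.041 -0.018  0.036] 0.39858606822832493 yaw 1.9453 j6 -2.082 e6 0.0 29.8
```

```bash
python3 -c "
from plant import *
print(job_done())"
```

```text
the job is handed in; nothing more can be done
None
```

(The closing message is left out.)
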